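Nest the empty parts cups in the kit case and latch it

ROBOT

A 7-joint arm with a two-finger parallel gripper is mounted at the origin on the work surface. World frame = base frame: x ahead of the robot, y to its left, z up, the work surface at z = 0. Lengths are in mm, angles in rad, forces in N, time in s.
With the tool pointing down it reaches from about 400 to 850 mm from the base axis. Payload 4.5 kg.
Tool frame: the origin (TCP) lies at the very end of the fingers, on their centre line; the grasp point (between the pads) lies 19 mm behind it (env.hold_point_z is the distance from the TCP to the grasp point, in mm); z points along the fingers, x is the direction in which the jaws open and shut, and the axes are right-handed (so a half turn about z gives the same grasp; the last joint's range is limited). The gripper opens to 88 mm and grips with 3 to 60 N. Pads are 18 mm wide; open, the fingers measure 123 mm over their backs; the gripper's body (75 mm by 187 mm) begins 45 mm behind the grasp point.
Start: joints at [-1.282, 0.689, -0.195, 1.565, 0.157, 0.902, -0.215], TCP at [157.511, 604.85, 238.743] pointing down, gripper open.
Joint ranges: [-3.01, 3.01], [-0.46, 2.08], [-1.47, 1.51], [0.13, 2.56], [-1, 4.14], [0.04, 2.09], [-2.66, 2.66]. Speed limits (rad/s): [2.57, 2.57, 3.14, 3.14, 3.14, 3.14, 3.14].

INTERFACE

Orientations are given as a 3x3 rotation matrix whose columns are the frame's x, y, z axes.
In Python, from plant import env gives the robot as it stands. The module is installed in compiled form; this text tells all that it offers.
- The arm moves only by the tool send_rows, never from a script. Its argument "moves" is text: rows parted by semicolons, each of 7 numbers parted by spaces: the shift along the tool's x, y, z in cm, then the turn, a rotation vector about the tool's x, y, z in degrees, then the gripper's target within -1 to 1 (fully open at 1, half-way at 0, shut at -1). A call has 1 to 12 rows; each row is the pose to reach, as a shift and turn from the pose measured when the call began, along the tool's axes at that moment; what a row does not reach only later rows make up. A row lasts 1/8 s, in which the tool goes at most 62.5 mm and 10.7 degrees, less where a joint would pass 70% of its speed; a pose out of reach is approached as far as the arm can. A call with a gripper value outside its range is refused whole. The fingers move at their own pace and stop on an object; the grip force is fixed at half the most. Time passes only in rows, so rows that repeat a pose let the fingers close. It gives the time, the measured TCP pose, the force and the opening at its end, in the units of the state.
- env.get_state(): the state, without advancing time (a new reading comes with each control period).
- env.get_image(name): name is "scene" or "top" or "wrist"; returns (picture, depth): 384x512x3 uint8, red, green, blue; 384x512 float32, mm along the optical axis (not along the pixel's ray), 0 where there is no reading.
- env.camera_params(name): a dict with "fx", "fy", "cx", "cy" (pixels), "k1" (the pictures are not rectified: a ray, as slopes to the right and down, at radius r is drawn at 1 + k1 r^2 times it, then the intrinsics apply), "R" (3x3) and "t" (3): a world point X has camera coordinates R X + t; the wrist camera has in their place "mount" (4x4, takes a point from camera to tool coordinates, whose origin is the TCP and whose axes are the tool frame's). Camera axes: x right, y down, z forward; pixel columns grow to the right and rows downward; lengths in mm; the calibration is good to about 2 mm. A picture is of the moment at which its call begins: read the wrist's pose just before it. camera_params takes no time and is no camera call.
- env.hand_in(): hands the job in, once; it reports no verdict.
The state is a dict: "time": time; "qpos": joint angles; "joint_velocities": joint speeds; "joint_efforts": joint torques, N m; "tcp_pos": TCP position; "eef_rot": TCP orientation; "contact_force": force on the tool from outside, world axes, zero at the start; "ft_torque": the same for the moment, N m; "gripper_width": finger opening in mm.
Only numpy, scipy, OpenCV 4.12 (cv2) and the standard library are available. Lean on these libraries where they do the work, as an engineer would, in place of code of your own. Each camera call takes 0.05 s, during which the arm holds its last target.

TASK

The amplifier is wired and its parts cups are empty: pack them away. Lift the case's lid, which has an orange tab, right open until it rests on its stop, stand all the cups from the bench in the round foam pocket as one stack, each nested fully home in the one below, in any order, then lower the lid and press it down until the catch snaps and holds it shut. Do not disturb the transformer, the solder spool, the capacitor or the screwdriver.

Things in the scene. Friction and masses are not known exactly. Their poses are not given: they have to be found in the camera images.
- case: Black hard case fixed on the bench, 240 along its x, 200 along its y, 142 high with lid. Walls 4; rim of the lower half at height 76. Origin: centre of underside, z up. Hinge along its +y side; catch and grab tab on its -y side. On the 5 thick floor lies grey foam, top at height 30, with one round pocket; beside it (+x) a green board flush in the foam.
- pocket (a point): Centre of the bottom of the round foam pocket, 30 towards -x from the middle of the case, 5 above the bench: the lowest cup's underside rests here. Pocket d 56, 25 deep. From it the case's walls are 86 away at -x, 96 at both y sides. Axes as the case. Under the shut lid there is 133 of height here, 7 more than five nested cups.
- lid (a joint): Lid angle, rad: 0 shut and caught, 1.75 open on its stop. Dark grey shell 240 x 200 x 66 deep, 0.4 kg, damped hinge: let go below 1.0 it sinks slowly, above 1.3 it settles on the stop. A spring catch on the -y side gives way to 9 N of lift at the tab (grip it firmly); when lowered the lid stays ajar on it at about 0.06 until pressed down with 6 N near that side, then snaps to 0.
- lid_hinge (a point): Point on the lid's hinge axis, middle of the case's +y side, at height 76. The axis runs along the case's x.
- lid_tab (a point): Middle of the lid's orange grab tab (pinch here across its width): 44 wide along the case's x, 12 thick, standing 36 out from the lid's -y face (this point is 18 out). When shut it lies 218 along -y and 40 up from the hinge, and the lid's top is 26 above it. It turns with the lid; axes as the case when shut.
- lid_press (a point): Point on the outside of the lid's top, 20 from its front (-y) edge, in the middle of its width; when shut 180 along -y and 66 up from the hinge. A place to press the lid down.
- cup1: Blue plastic parts cup, 50 high; all cups alike. Straight collar, outside d 64, inside d 56, from height 31 to the rim; below it a ledge and a body tapering from d 53 to a foot of d 38. 60 g. Starts upright. Origin: centre of underside. Nested, its ledge rests on the rim of the cup below, so it sits 19 higher, only its collar showing, with 1.5 play all round. Three to five cups are present.
- cup2: Yellow plastic parts cup, 50 high; all cups alike. Straight collar, outside d 64, inside d 56, from height 31 to the rim; below it a ledge and a body tapering from d 53 to a foot of d 38. 60 g. Starts upright. Origin: centre of underside. Nested, its ledge rests on the rim of the cup below, so it sits 19 higher, only its collar showing, with 1.5 play all round. Three to five cups are present.
- cup3: Red plastic parts cup, 50 high; all cups alike. Straight collar, outside d 64, inside d 56, from height 31 to the rim; below it a ledge and a body tapering from d 53 to a foot of d 38. 60 g. Starts upright. Origin: centre of underside. Nested, its ledge rests on the rim of the cup below, so it sits 19 higher, only its collar showing, with 1.5 play all round. Three to five cups are present.
- cup4: Blue plastic parts cup, 50 high; all cups alike. Straight collar, outside d 64, inside d 56, from height 31 to the rim; below it a ledge and a body tapering from d 53 to a foot of d 38. 60 g. Starts upright. Origin: centre of underside. Nested, its ledge rests on the rim of the cup below, so it sits 19 higher, only its collar showing, with 1.5 play all round. Three to five cups are present.
- cup5: Green plastic parts cup, 50 high; all cups alike. Straight collar, outside d 64, inside d 56, from height 31 to the rim; below it a ledge and a body tapering from d 53 to a foot of d 38. 60 g. Starts upright. Origin: centre of underside. Nested, its ledge rests on the rim of the cup below, so it sits 19 higher, only its collar showing, with 1.5 play all round. Three to five cups are present.
- transformer: Yellow ring-shaped mains transformer, diameter 110, height 62, 2 kg, lying flat. Origin: centre of the underside. Not part of the job.
- solder_spool: Spool of solder standing on its flange, diameter 60, height 50. Origin: centre of the underside. Not part of the job.
- capacitor: Blue can capacitor standing upright, diameter 51, height 81. Origin: centre of the underside. Not part of the job.
- screwdriver: Screwdriver with red handle, 200 long, 26 thick, lying on the bench along its own x. Origin: under its middle. Not part of the job.
Things that resemble listed ones, but are neither listed nor needed, are in the scene too. There is more than one size of the cup5; the one meant has the size given above.

How it is judged (in metres and radians):
On the way, in this order (a step that is already met when the one before it is completed fails the run):
1. the lid is lifted open and rests on its stop (value of joint lid above 1.68 rad and velocity of joint lid between -0.1 and 0.1 rad/s), for 0.2 s.
2. all the cups stand nested as one stack in the foam pocket (((horizontal distance between cup1 and pocket below 0.012 m and z of cup1 in the frame of pocket between -0.004 and 0.004 m) or (horizontal distance between cup1 and cup2 below 0.004 m and z of cup1 in the frame of cup2 between 0.016 and 0.022 m) or (horizontal distance between cup1 and cup3 below 0.004 m and z of cup1 in the frame of cup3 between 0.016 and 0.022 m) or (horizontal distance between cup1 and cup4 below 0.004 m and z of cup1 in the frame of cup4 between 0.016 and 0.022 m) or (horizontal distance between cup1 and cup5 below 0.004 m and z of cup1 in the frame of cup5 between 0.016 and 0.022 m)) and ((horizontal distance between cup2 and pocket below 0.012 m and z of cup2 in the frame of pocket between -0.004 and 0.004 m) or (horizontal distance between cup2 and cup1 below 0.004 m and z of cup2 in the frame of cup1 between 0.016 and 0.022 m) or (horizontal distance between cup2 and cup3 below 0.004 m and z of cup2 in the frame of cup3 between 0.016 and 0.022 m) or (horizontal distance between cup2 and cup4 below 0.004 m and z of cup2 in the frame of cup4 between 0.016 and 0.022 m) or (horizontal distance between cup2 and cup5 below 0.004 m and z of cup2 in the frame of cup5 between 0.016 and 0.022 m)) and ((horizontal distance between cup3 and pocket below 0.012 m and z of cup3 in the frame of pocket between -0.004 and 0.004 m) or (horizontal distance between cup3 and cup1 below 0.004 m and z of cup3 in the frame of cup1 between 0.016 and 0.022 m) or (horizontal distance between cup3 and cup2 below 0.004 m and z of cup3 in the frame of cup2 between 0.016 and 0.022 m) or (horizontal distance between cup3 and cup4 below 0.004 m and z of cup3 in the frame of cup4 between 0.016 and 0.022 m) or (horizontal distance between cup3 and cup5 below 0.004 m and z of cup3 in the frame of cup5 between 0.016 and 0.022 m)) and ((horizontal distance between cup4 and pocket below 0.012 m and z of cup4 in the frame of pocket between -0.004 and 0.004 m) or (horizontal distance between cup4 and cup1 below 0.004 m and z of cup4 in the frame of cup1 between 0.016 and 0.022 m) or (horizontal distance between cup4 and cup2 below 0.004 m and z of cup4 in the frame of cup2 between 0.016 and 0.022 m) or (horizontal distance between cup4 and cup3 below 0.004 m and z of cup4 in the frame of cup3 between 0.016 and 0.022 m) or (horizontal distance between cup4 and cup5 below 0.004 m and z of cup4 in the frame of cup5 between 0.016 and 0.022 m)) and ((horizontal distance between cup5 and pocket below 0.012 m and z of cup5 in the frame of pocket between -0.004 and 0.004 m) or (horizontal distance between cup5 and cup1 below 0.004 m and z of cup5 in the frame of cup1 between 0.016 and 0.022 m) or (horizontal distance between cup5 and cup2 below 0.004 m and z of cup5 in the frame of cup2 between 0.016 and 0.022 m) or (horizontal distance between cup5 and cup3 below 0.004 m and z of cup5 in the frame of cup3 between 0.016 and 0.022 m) or (horizontal distance between cup5 and cup4 below 0.004 m and z of cup5 in the frame of cup4 between 0.016 and 0.022 m)) and horizontal distance between each of cup1, cup2, cup3, cup4, cup5 and pocket below 0.015 m and angle between each of cup1, cup2, cup3, cup4, cup5's own z axis and vertical below 0.06 rad and linear speed of each of cup1, cup2, cup3, cup4, cup5 below 0.02 m/s), for 0.2 s.
At the end, for the whole second after the job is handed in: All the cups stand upright (within 0.06 rad) as one stack in the foam pocket: the lowest on the pocket's bottom within 12 mm of its centre, every other one 19 mm (within 3 mm) above the cup it is nested in and within 4 mm of its axis; the lid is snapped shut (below 0.025 rad); all at rest (all of step 2 and value of joint lid below 0.025 rad); the robot touches nothing.
It fails at once if the transformer is moved by more than 30 mm (distance of transformer from where it was at the start of the episode above 0.03 m).
It fails at once if the solder spool is moved by more than 30 mm (distance of solder_spool from where it was at the start of the episode above 0.03 m).
It fails at once if the capacitor is moved by more than 30 mm (distance of capacitor from where it was at the start of the episode above 0.03 m).
It fails at once if the screwdriver is moved by more than 30 mm (distance of screwdriver from where it was at the start of the episode above 0.03 m).
Of cup1, cup2, cup3, cup4, cup5 only 3 to 5 are there at a start; the rules pass over those that are not, and their reading is None.
At some moment in a run one of cup1, cup2, cup3, cup4, cup5 may be knocked a few centimetres aside while the robot is not near it.
Once in a run the grip may slacken for a moment while it holds something.
It also fails if it takes over 210 s, if anything falls off the work surface, if the arm or the gripper's body presses on something with over 40 N, if the wrist force passes 120 N, or if a joint passes its speed limit or range.

## Working session

There is one attempt and no reset: what is moved stays moved. The work goes in short steps, Python scripts to look and compute and a tool call to move; the robot and the scene stay as the last step left them, time stands still between calls to the robot, and variables do not carry over. Pictures are saved under pics/ and viewed, and the job is handed in when it is done.

Besides the shell and the picture viewer there is one more tool, called by a JSON object that holds its "method" and its "body", one argument or row to a line. send_rows: Moves the arm, as the interface text tells. Its arguments: {"type":"object","properties":{"moves":{"type":"string"}},"required":["moves"]}

```bash
mkdir -p pics; ls; cat > h.py <<'E'
import numpy as np, cv2, json
from plant import env
def shot(cam,name=None):
    s=env.get_state(); im,d=env.get_image(cam)
    im=np.array(im); d=np.array(d)
    if name: cv2.imwrite('pics/'+name+'.png',cv2.cvtColor(im,cv2.COLOR_RGB2BGR))
    np.savez('last_%s.npz'%cam,im=im,d=d,tcp=s['tcp_pos'],rot=s['eef_rot'])
    return s,im,d
def load(cam):
    z=np.load('last_%s.npz'%cam); return {'tcp_pos':z['tcp'],'eef_rot':z['rot']},z['im'],z['d']
def cam(cam,s):
    p=env.camera_params(cam)
    if cam=='wrist':
        M=np.array(p['mount']); R=np.array(s['eef_rot']).reshape(3,3)
        Rc=R@M[:3,:3]; o=R@M[:3,3]+np.array(s['tcp_pos'])
    else:
        Rc=np.array(p['R']).T; o=-Rc@np.array(p['t'])
    K=np.array([[p['fx'],0,p['cx']],[0,p['fy'],p['cy']],[0,0,1.]])
    return K,np.array([p['k1'],0,0,0.]),Rc,o
def slopes(c,s,uv):
    K,k,Rc,o=cam(c,s)
    return cv2.undistortPoints(np.array(uv,float).reshape(-1,1,2),K,k).reshape(-1,2)
def onplane(c,s,uv,z):
    K,k,Rc,o=cam(c,s); q=slopes(c,s,uv); r=np.c_[q,np.ones(len(q))]@Rc.T
    return o+r*((z-o[2])/r[:,2])[:,None]
def bydepth(c,s,uv,d):
    K,k,Rc,o=cam(c,s); q=slopes(c,s,uv); uv=np.array(uv).reshape(-1,2).astype(int)
    dd=d[uv[:,1],uv[:,0]]
    return o+(np.c_[q,np.ones(len(q))]*dd[:,None])@Rc.T
def proj(c,s,X):
    K,k,Rc,o=cam(c,s); Y=(np.array(X,float).reshape(-1,3)-o)@Rc
    return cv2.projectPoints(Y,np.zeros(3),np.zeros(3),K,k)[0].reshape(-1,2)
def cloud(c,s,d):
    v,u=np.mgrid[:384,:512]; P=bydepth(c,s,np.c_[u.ravel(),v.ravel()],d).reshape(384,512,3)
    P[d<=0]=np.nan; return P
E
python3 - <<'E'
from h import *
for c in ['scene','top','wrist']:
    s,im,d=shot(c,c+'0'); print(c,env.camera_params(c))
print(s)
E
```

```text
pics
scene {'fx': 356.53125725433296, 'fy': 356.53125725433296, 'cx': 258.68294032536727, 'cy': 187.99626003515795, 'k1': -0.003303630628633907, 'R': array([[ 0.36026226,  0.93283593,  0.00531319],
       [ 0.66750862, -0.25380549, -0.70001073],
       [-0.65164664,  0.25573405, -0.71411256]]), 't': array([-112.13906504, -311.91596933, 1383.85379726])}
top {'fx': 420.7847835322743, 'fy': 420.7847835322743, 'cx': 254.95422694006425, 'cy': 183.9577438865521, 'k1': -0.08586261963730399, 'R': array([[-0.00999074, -0.9999457 ,  0.00296392],
       [-0.98127678,  0.00923398, -0.19238143],
       [ 0.19234361, -0.00483046, -0.98131575]]), 't': array([ -58.27345824,  555.53034411, 1252.53528012])}
wrist {'fx': 280.0797318340766, 'fy': 280.0797318340766, 'cx': 252.47977801667133, 'cy': 192.93067686225982, 'k1': -0.030792924168673453, 'mount': array([[ 9.99999835e-01, -4.67244175e-05, -5.73203648e-04,
         5.99773729e-02],
       [ 2.01185409e-04,  9.62139973e-01,  2.72555742e-01,
        -6.89064267e+01],
       [ 5.38767134e-04, -2.72555812e-01,  9.62139823e-01,
        -1.45950552e+02],
[... 209 characters left out ...]
8321]), 'joint_velocities': array([ 0.00123198, -0.00175049, -0.00065772, -0.00219316,  0.00046043,
       -0.00056088, -0.00119438]), 'joint_efforts': array([-4.26740589e-03, -5.28496206e+01, -1.27194386e+00, -1.53835595e+01,
       -5.26048662e-02,  1.88395825e-03,  5.07123320e-05]), 'tcp_pos': array([157.42070892, 604.26508282, 237.99612803]), 'eef_rot': array([[ 2.51931971e-01,  9.67744901e-01, -2.96979360e-04],
       [ 9.67743540e-01, -2.51932116e-01, -1.62798180e-03],
       [-1.65028972e-03,  1.22740806e-04, -9.99998631e-01]]), 'contact_force': array([0.36372327, 0.17695451, 0.1618689 ]), 'ft_torque': array([ 0.0642326 ,  0.00132206, -0.01129492]), 'gripper_width': 88.35762533236638}
```

View pics/scene0.png

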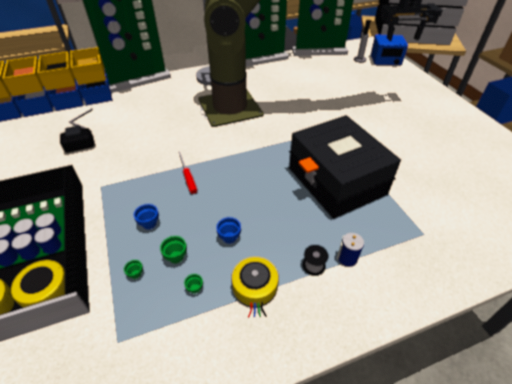

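View pics/top0.png

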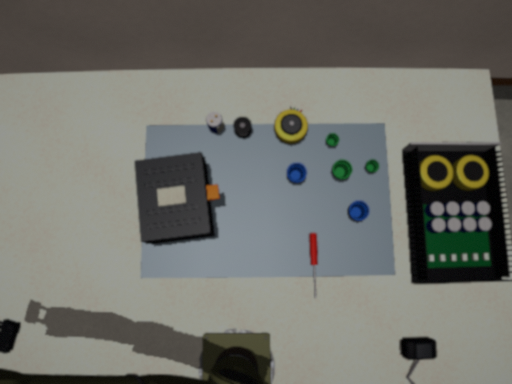

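View pics/wrist0.png

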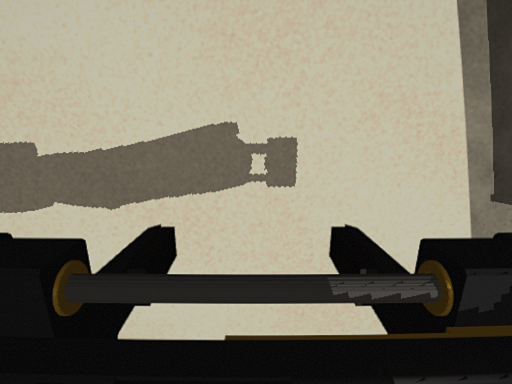

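The pictures show three full-size cups: blue at top (297,173) and (358,211), and the large green at (341,170). There are two small green decoys at (332,140) and (372,166). The closed case sits around (178,197) with its orange tab at (212,192). Now measuring.

```bash
python3 - <<'E'
from h import *
for c in ['top','scene']:
    s,im,d=load(c)
    P=cloud(c,s,d)
    hsv=cv2.cvtColor(im,cv2.COLOR_RGB2HSV)
    for nm,lo,hi in [('blue',(105,120,60),(130,255,255)),('green',(50,120,50),(80,255,255)),('orange',(5,150,120),(18,255,255)),('yellow',(22,150,100),(32,255,255)),('red',(0,180,100),(4,255,255))]:
        m=cv2.inRange(hsv,lo,hi)
        n,L,st,ce=cv2.connectedComponentsWithStats(m)
        for i in range(1,n):
            if st[i,4]<25: continue
            p=P[L==i]; p=p[~np.isnan(p[:,0])]
            if len(p)<5: continue
            c0=np.median(p,0)
            if not(200<c0[0]<950 and -520<c0[1]<520): continue
            print(c,nm,st[i],ce[i].round(1),'med',c0.round(0),'min',np.percentile(p,2,0).round(0),'max',np.percentile(p,98,0).round(0))
s,im,d=load('top');P=cloud('top',s,d)
# lid top plane
m=(abs(P[:,:,2]-142)<8)&(P[:,:,1]>50)
n,L,st,ce=cv2.connectedComponentsWithStats(m.astype(np.uint8))
i=1+np.argmax(st[1:,4]); p=P[L==i]
print(np.median(p,0), cv2.minAreaRect(p[:,:2].astype(np.float32)))
E
```

```text
top blue [287 163  19  20 310] [296.1 172.7] med [ 598. -197.   27.] min [ 564. -221.    0.] max [ 622. -165.   53.]
top blue [348 201  21  20 321] [358.2 210.5] med [ 473. -390.   27.] min [ 442. -414.    0.] max [ 498. -355.   55.]
top green [326 134  12  12 111] [332.  139.7] med [ 710. -319.   16.] min [ 685. -333.   -2.] max [ 723. -299.   36.]
top green [332 160  20  20 288] [341.6 169.5] med [ 607. -344.   28.] min [ 574. -366.   -1.] max [ 629. -310.   53.]
top green [366 160  12  12 114] [371.7 165.9] med [ 620. -446.   16.] min [ 599. -459.    0.] max [ 634. -420.   36.]
top orange [207 185  12  14 142] [212.3 191.7] med [519.  63. 122.] min [501.  45. 117.] max [540.  77. 127.]
top yellow [275 110  32  31 413] [290.5 126.4] med [ 737. -179.   50.] min [ 700. -229.   44.] max [ 797. -133.   56.]
top red [311 234   6  30 147] [313.2 248.2] med [ 357. -242.   25.] min [ 311. -250.   20.] max [ 400. -235.   31.]
scene blue [133 204  25  26 494] [146.2 215.7] med [ 458. -385.   36.] min [ 441. -411.    4.] max [ 501. -356.   53.]
scene blue [216 217  25  27 509] [228.4 229.2] m
[... 231 characters left out ...]
 268.8] med [ 607. -440.   24.] min [ 596. -458.    3.] max [ 637. -421.   37.]
scene green [184 274  19  19 275] [193.3 283. ] med [ 697. -314.   23.] min [ 685. -333.    2.] max [ 726. -296.   36.]
scene orange [299 157  19  15 179] [308.3 164.2] med [523.  62. 124.] min [499.  45. 116.] max [542.  82. 126.]
scene yellow [ 232  257   46   46 1032] [255.  281.7] med [ 773. -186.   51.] min [ 705. -231.   30.] max [ 804. -133.   56.]
scene red [184 169  12  24 155] [189.5 180.7] med [ 371. -243.   26.] min [ 316. -252.   13.] max [ 405. -234.   30.]
[501.46431648 177.69032536 142.23818251] ((506.02056884765625, 178.81044006347656), (239.99166870117188, 202.7170867919922), 6.9749932289123535)
```

```bash
python3 - <<'E'
import cv2
a=cv2.imread('pics/top0.png')[100:310,120:400]; cv2.imwrite('pics/top0c.png',cv2.resize(a,None,fx=2.8,fy=2.8,interpolation=cv2.INTER_CUBIC))
a=cv2.imread('pics/scene0.png')[100:330,90:430]; cv2.imwrite('pics/scene0c.png',cv2.resize(a,None,fx=2.3,fy=2.3,interpolation=cv2.INTER_CUBIC))
E
```

```text
(no output)
```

View pics/top0c.png

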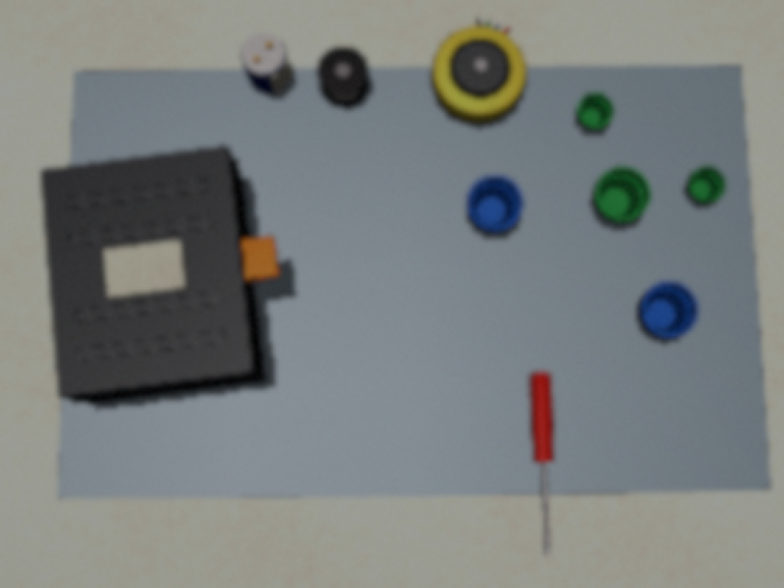

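View pics/scene0c.png

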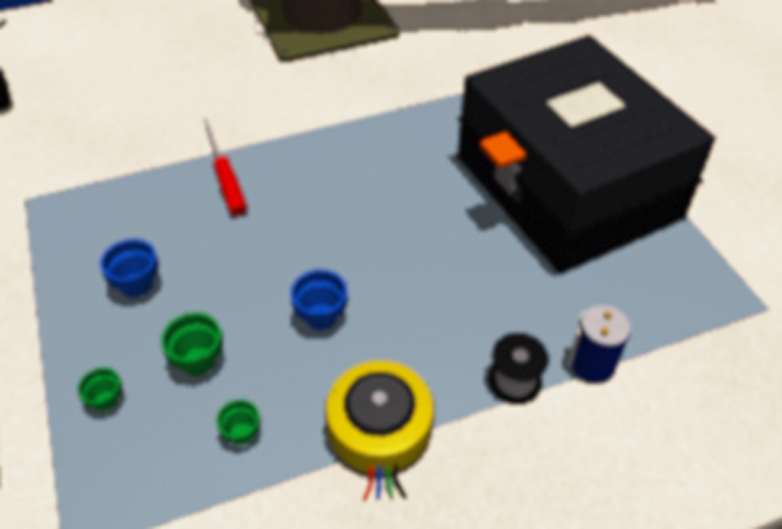

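```bash
cat >> h.py <<'E'
from scipy.spatial.transform import Rotation as Ro
YAW=6.97; CC=np.array([506.,178.8,0])
def case2w(p):
    return CC+Ro.from_euler('z',YAW,degrees=True).apply(p)
def rotdown(ang,tilt=0):
    a=np.radians(ang); x=np.array([np.cos(a),np.sin(a),0]); z=np.array([0,0,-1.]); y=np.cross(z,x)
    R=np.c_[x,y,z]
    return R@Ro.from_euler('x',tilt,degrees=True).as_matrix()
def goal(p,ang,tilt=0,s=None):
    s=s or env.get_state(); R0=np.array(s['eef_rot']).reshape(3,3); p0=np.array(s['tcp_pos'])
    sh=R0.T@(np.array(p)-p0)/10
    rv=np.degrees(Ro.from_matrix(R0.T@rotdown(ang,tilt)).as_rotvec())
    print('goal',np.round(p,1),'-> shift cm',sh.round(2),'turn',rv.round(2))
E
python3 - <<'E'
from h import *
t=case2w([0,-118,0]); print(t, case2w([-30,0,5]), case2w([0,100,76]))
t[2]=210; goal(t,YAW)
E
```

```text
[520.31925643  61.67204051   0.        ] [476.22170521 175.15951108   5.        ] [493.86503692 278.06098262  76.        ]
goal [520.3  61.7 210. ] -> shift cm [-43.37  48.79   2.88] turn [5.000e-02 6.000e-02 6.844e+01]
```

{"method": "send_rows", "body": {
  "moves": "-43.4 48.8 2.9 0 0 68.4 1;-43.4 48.8 2.9 0 0 68.4 1;-43.4 48.8 2.9 0 0 68.4 1;-43.4 48.8 2.9 0 0 68.4 1;-43.4 48.8 2.9 0 0 68.4 1;-43.4 48.8 2.9 0 0 68.4 1;-43.4 48.8 2.9 0 0 68.4 1;-43.4 48.8 2.9 0 0 68.4 1;-43.4 48.8 2.9 0 0 68.4 1;-43.4 48.8 2.9 0 0 68.4 1;-43.4 48.8 2.9 0 0 68.4 1;-43.4 48.8 2.9 0 0 68.4 1"
}}

```text
time: 1.65
tcp_pos: [521.2, 58.7, 209.5]
eef_rot: [[0.993, 0.117, 0.0], [0.117, -0.993, -0.002], [-0.0, 0.002, -1.0]]
contact_force: [-0.1, 0.4, -0.4]
gripper_width: 88.2
```

```bash
python3 - <<'E'
from h import *
s,im,d=shot('wrist','w1'); print(s['tcp_pos'],s['eef_rot'],s['qpos'],s['time'],s['contact_force'])
P=cloud('wrist',s,d)
hsv=cv2.cvtColor(im,cv2.COLOR_RGB2HSV); m=cv2.inRange(hsv,(5,150,100),(18,255,255))
p=P[(m>0)&~np.isnan(P[:,:,0])]; p=p[abs(p[:,2]-122)<6]
print(len(p),p.mean(0),cv2.minAreaRect(p[:,:2].astype(np.float32)))
uv=np.argwhere(m>0)[:,::-1]; q=onplane('wrist',s,uv,122); print(cv2.minAreaRect(q[:,:2].astype(np.float32)))
goal([520.3,61.7,106],YAW)
E
```

```text
[521.18714399  58.71125414 209.48304687] [[ 9.93148505e-01  1.16859042e-01  1.01619744e-04]
 [ 1.16858943e-01 -9.93145545e-01 -2.43196869e-03]
 [-1.83274336e-04  2.42718124e-03 -9.99997038e-01]] [-0.22663762  0.59892381  0.04024009  1.90702169 -0.03410763  0.63667004
 -0.0488322 ] 1.65 [-0.0853293   0.35350539 -0.41060663]
1677 [521.02455001  62.34998786 121.87752351] ((521.16552734375, 61.923805236816406), (43.497825622558594, 30.672964096069336), 6.217357158660889)
((521.1177978515625, 62.51136779785156), (43.10592269897461, 30.586715698242188), 6.680704116821289)
goal [520.3  61.7 106. ] -> shift cm [ 0.04 -0.07 10.35] turn [ 0.05  0.07 -0.06]
```

View pics/w1.png

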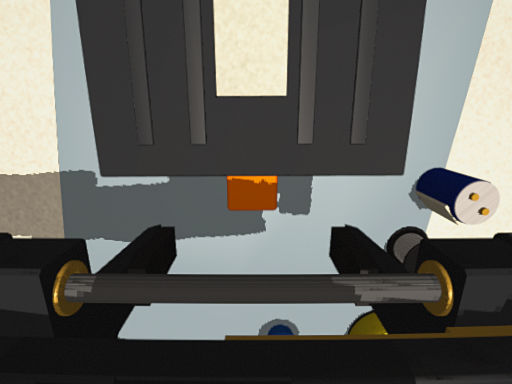

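{"method": "send_rows", "body": {
  "moves": "0 -0.1 5 0 0 0 1;0 -0.1 8 0 0 0 1;0 -0.1 10.6 0 0 0 1;0 -0.1 10.6 0 0 0 1;0 -0.1 10.6 0 0 0 -1;0 -0.1 10.6 0 0 0 -1;0 -0.1 10.6 0 0 0 -1;0 -0.1 10.6 0 0 0 -1;0 -0.1 10.6 0 0 0 -1;0 -0.1 10.6 0 0 0 -1"
}}

```text
time: 2.95
tcp_pos: [520.3, 61.9, 103.7]
eef_rot: [[0.993, 0.12, -0.0], [0.12, -0.993, -0.001], [-0.0, 0.001, -1.0]]
contact_force: [0.3, 0.8, 1.8]
gripper_width: 43.8
```

```bash
cat >> h.py <<'E'
def lidrows(g_case,ths,tilts):
    """g_case: TCP offset from tab? hinge-relative (y,z) of grip point at shut; tool grip g behind TCP"""
    pass
E
python3 - <<'E'
from h import *
s=env.get_state(); p=np.array(s['tcp_pos']); print(p,s['gripper_width'],s['contact_force'])
h=case2w([0,100,76]); a=np.radians(YAW); ey=np.array([-np.sin(a),np.cos(a),0])
g=p+[0,0,12]   # grip point
gy=(g-h)@ey; gz=g[2]-h[2]; print('grip rel hinge',gy,gz)
R0=np.array(s['eef_rot']).reshape(3,3)
for th in np.arange(0,1.76,.05):
    c,sn=np.cos(th),np.sin(th)
    y=c*gy+sn*gz; z=-sn*gy+c*gz
    w=ey*(y-gy)+np.array([0,0,z-gz])
    print(round(th,2),(R0.T@w/10).round(2),end=' | ')
E
```

```text
[520.29612146  61.90183508 103.70832183] 43.784424580367165 [0.30625822 0.75427074 1.84600036]
grip rel hinge -217.76909622555675 39.708321834783675
0.0 [0. 0. 0.] | 0.05 [-0.   -0.22 -1.08] | 0.1 [-0.   -0.5  -2.15] | 0.15 [-0.   -0.83 -3.21] | 0.2 [-0.   -1.22 -4.25] | 0.25 [-0.   -1.65 -5.27] | 0.3 [-0.   -2.14 -6.26] | 0.35 [-0.01 -2.67 -7.23] | 0.4 [-0.01 -3.26 -8.17] | 0.45 [-0.01 -3.89 -9.08] | 0.5 [-0.01 -4.56 -9.96] | 0.55 [-1.00e-02 -5.28e+00 -1.08e+01] | 0.6 [-1.000e-02 -6.030e+00 -1.161e+01] | 0.65 [-1.000e-02 -6.830e+00 -1.238e+01] | 0.7 [-1.00e-02 -7.67e+00 -1.31e+01] | 0.75 [-1.000e-02 -8.540e+00 -1.379e+01] | 0.8 [ -0.02  -9.44 -14.43] | 0.85 [ -0.02 -10.37 -15.02] | 0.9 [ -0.02 -11.34 -15.57] | 0.95 [ -0.02 -12.32 -16.06] | 1.0 [ -0.02 -13.34 -16.51] | 1.05 [ -0.02 -14.37 -16.91] | 1.1 [ -0.02 -15.42 -17.25] | 1.15 [ -0.02 -16.49 -17.54] | 1.2 [ -0.03 -17.57 -17.78] | 1.25 [ -0.03 -18.66 -17.97] | 1.3 [ -0.03 -19.76 -18.09] | 1.35 [ -0.03 -20.86 -18.17] | 1.4 [ -0.03 -21.97 -18.19] | 1.45 [ -0.03 -23.08 -18.15] | 1.5 [ -0.03 -24.18 -18.06] | 1.55 [ -0.04 -25.28 -17.91] | 1.6 [ -0.04 -26.36 -17.71] | 1.65 [ -0.04 -27.44 -17.45] | 1.7 [ -0.04 -28.5  -17.14] | 1.75 [ -0.04 -29.55 -16.78] |
```

{"method": "send_rows", "body": {
  "moves": "0 -0.1 -0.5 0 0 0 -1;0 -0.2 -1.1 0 0 0 -1;0 -0.5 -2.1 0 0 0 -1;0 -0.8 -3.2 0 0 0 -1;0 -1.2 -4.2 0 0 0 -1;0 -1.6 -5.3 0 0 0 -1;0 -2.1 -6.3 0 0 0 -1"
}}

```text
time: 3.82
tcp_pos: [517.6, 83.8, 167.5]
eef_rot: [[0.993, 0.121, 0.0], [0.121, -0.993, -0.0], [-0.0, 0.0, -1.0]]
contact_force: [1.2, 3.0, -4.5]
gripper_width: 43.9
```

```bash
python3 - <<'E'
from h import *
s,im,d=shot('scene','s1')
a=im[80:330,230:430]; cv2.imwrite('pics/s1c.png',cv2.cvtColor(cv2.resize(a,None,fx=2.4,fy=2.4),cv2.COLOR_RGB2BGR))
E
```

```text
(no output)
```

View pics/s1c.png

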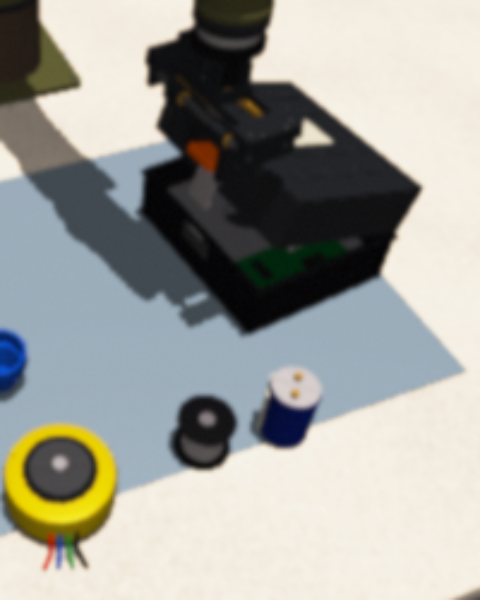

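{"method": "send_rows", "body": {
  "moves": "0 -0.5 -0.9 0 0 0 -1;0 -1.1 -1.8 0 0 0 -1;0 -1.7 -2.7 0 0 0 -1;0 -2.4 -3.6 0 0 0 -1;0 -3.1 -4.4 0 0 0 -1;0 -3.8 -5.2 0 0 0 -1;0 -4.6 -6 0 0 0 -1;0 -5.5 -6.7 0 0 0 -1;0 -6.4 -7.4 0 0 0 -1;0 -7.3 -8.1 0 0 0 -1;0 -8.2 -8.6 0 0 0 -1;0 -9.2 -9.2 0 0 0 -1"
}}

```text
time: 5.38
tcp_pos: [506.4, 175.8, 260.8]
eef_rot: [[0.993, 0.121, 0.001], [0.121, -0.993, -0.0], [0.001, 0.0, -1.0]]
contact_force: [1.6, -1.9, -1.4]
gripper_width: 43.8
```

{"method": "send_rows", "body": {
  "moves": "0 -0.9 -0.4 0 0 0 -1;0 -1.9 -0.8 0 0 0 -1;0 -2.9 -1.2 0 0 0 -1;0 -3.9 -1.5 0 0 0 -1;0 -5 -1.8 0 0 0 -1;0 -6.1 -2.1 0 0 0 -1;0 -7.2 -2.3 0 0 0 -1;0 -8.3 -2.4 0 0 0 -1;0 -9.4 -2.5 0 0 0 -1;0 -10.5 -2.5 0 0 0 -1;0 -11.6 -2.4 0 0 0 -1;0 -12.7 -2.3 0 0 0 -1"
}}

```text
time: 6.88
tcp_pos: [490.8, 304.0, 284.6]
eef_rot: [[0.993, 0.122, 0.001], [0.122, -0.993, 0.002], [0.001, -0.002, -1.0]]
contact_force: [-0.0, 0.0, 7.2]
gripper_width: 43.6
```

```bash
python3 - <<'E'
from h import *
s,im,d=shot('scene','s2')
a=im[20:270,200:450]; cv2.imwrite('pics/s2c.png',cv2.cvtColor(cv2.resize(a,None,fx=2.4,fy=2.4),cv2.COLOR_RGB2BGR))
E
```

```text
(no output)
```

View pics/s2c.png

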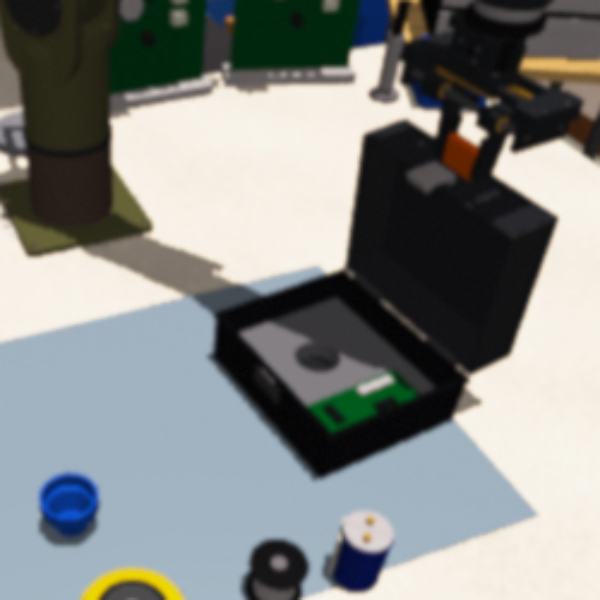

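{"method": "send_rows", "body": {
  "moves": "0 0 -0.1 0 0 0 1;0 0 -0.1 0 0 0 1;0 0 -0.2 0 0 0 1;0 0 -0.5 0 0 0 1;0 0 -4 0 0 0 1;0 0 -7 0 0 0 1;0 0 -7 0 0 0 1;0 0 -7 0 0 0 1;0 0 -7 0 0 0 1"
}}

```text
time: 8.05
tcp_pos: [489.8, 305.5, 353.1]
eef_rot: [[0.992, 0.124, -0.001], [0.124, -0.992, 0.002], [-0.0, -0.002, -1.0]]
contact_force: [-0.9, -0.5, -0.4]
gripper_width: 88.0
```

```bash
python3 - <<'E'
from h import *
s,im,d=shot('scene','s3')
a=im[20:270,200:450]; cv2.imwrite('pics/s3c.png',cv2.cvtColor(cv2.resize(a,None,fx=2.4,fy=2.4),cv2.COLOR_RGB2BGR))
P=cloud('scene',s,d)
hsv=cv2.cvtColor(im,cv2.COLOR_RGB2HSV); m=cv2.inRange(hsv,(5,150,80),(18,255,255))
p=P[(m>0)&~np.isnan(P[:,:,0])]; p=p[p[:,2]>200]; print(len(p),np.median(p,0),s['time'])
h=case2w([0,100,76]);
for th in (1.5,1.6,1.7,1.75):
    f=th+np.arctan2(40,218); print(th,case2w([0,100-221.6*np.cos(f),76+221.6*np.sin(f)]).round())
E
```

```text
192 [492.61522944 351.96385614 289.8062547 ] 8.05
1.5 [491. 302. 296.]
1.6 [488. 324. 293.]
1.7 [486. 345. 287.]
1.75 [484. 356. 283.]
```

View pics/s3c.png

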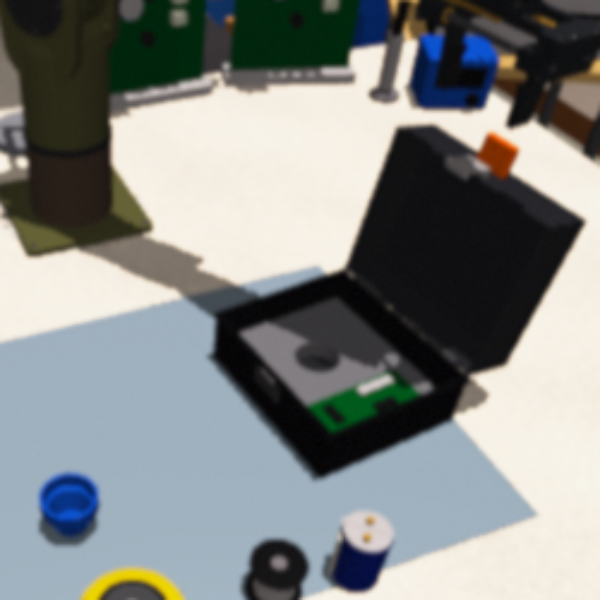

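```bash
python3 - <<'E'
from h import *
goal([418,210,260],YAW)
E
```

```text
goal [418 210 260] -> shift cm [-8.31  8.62  9.3 ] turn [-0.15  0.01  0.15]
```

{"method": "send_rows", "body": {
  "moves": "-4 4.5 2 0 0 0 1;-8.3 8.6 6 0 0 0 1;-8.3 8.6 9.3 0 0 0 1;-8.3 8.6 9.3 0 0 0 1;-8.3 8.6 9.3 0 0 0 1"
}}

```text
time: 8.72
tcp_pos: [419.4, 211.3, 260.8]
eef_rot: [[0.992, 0.124, 0.001], [0.124, -0.992, 0.004], [0.002, -0.004, -1.0]]
contact_force: [0.6, 0.7, 0.6]
gripper_width: 88.5
```

```bash
python3 - <<'E'
from h import *
s,im,d=shot('wrist','w2'); print(s['tcp_pos'])
s,im,d=shot('top','t2')
E
```

```text
[419.4045927  211.34607855 260.8184991 ]
```

View pics/w2.png

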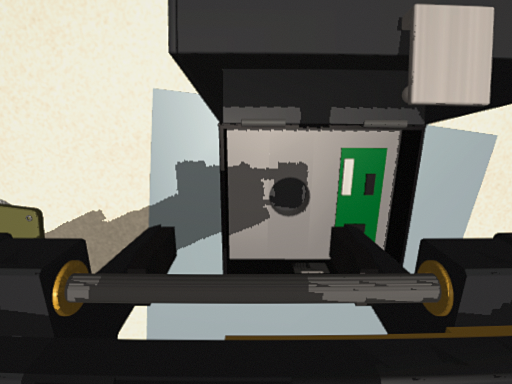

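View pics/t2.png

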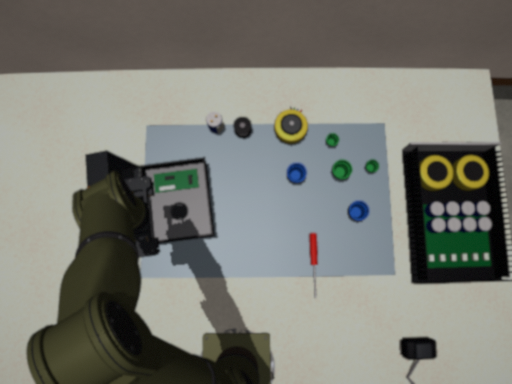

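```bash
python3 - <<'E'
from h import *
pk=case2w([-30,0,5]); print(pk)
for c in ('wrist','top'):
    s,im,d=load(c); P=cloud(c,s,d)
    near=(np.hypot(P[:,:,0]-pk[0],P[:,:,1]-pk[1])<60)
    z=P[:,:,2]
    f=near&(abs(z-30)<5); print(c,'foam z',np.median(z[f]),'floor z',np.nanmin(z[near]),np.median(z[near&(z<15)]))
    # hole = not foam
    m=(near&(z<24)).astype(np.uint8)
    n,L,st,ce=cv2.connectedComponentsWithStats(m); i=1+np.argmax(st[1:,4])
    cn=max(cv2.findContours((L==i).astype(np.uint8),0,cv2.CHAIN_APPROX_NONE)[0],key=len).reshape(-1,2)
    q=onplane(c,s,cn,30)
    e=cv2.fitEllipse(q[:,:2].astype(np.float32)); print(st[i],ce[i],e, (q[:,:2].min(0)+q[:,:2].max(0))/2)
    # inner foam bounds
    g=(abs(z-30)<4)
    n,L,st,ce=cv2.connectedComponentsWithStats(g.astype(np.uint8)); i=1+np.argmax(st[1:,4])
    p=P[L==i]; print('foam rect',cv2.minAreaRect(p[:,:2].astype(np.float32)))
E
```

```text
[476.22170521 175.15951108   5.        ]
wrist foam z 29.97131916411297 floor z 2.706654779479152 5.085110537749188
[ 269  177   40   38 1164] [288.79553265 195.25687285] ((476.4695129394531, 177.99000549316406), (53.128414154052734, 54.6175537109375), 125.7049331665039) [476.43752541 177.93576503]
foam rect ((507.9097900390625, 178.35589599609375), (233.8546142578125, 190.35696411132812), 7.013011932373047)
top foam z 30.231548744581914 floor z -2.4370701889786233 4.9240904943162604
[171 202  18  18 248] [179.34274194 210.625     ] ((476.95062255859375, 173.82034301757812), (52.609806060791016, 54.40769577026367), 44.500282287597656) [477.23405186 173.46705146]
foam rect ((509.4066162109375, 181.213623046875), (229.57083129882812, 190.50794982910156), 7.023501873016357)
```

```bash
cat >> h.py <<'E'
def cups(c,s,im,d,verbose=True):
    """rim circles of blue/green things: outline points of mask whose height ~rim; least squares circle"""
    from scipy.optimize import least_squares
    P=cloud(c,s,d); hsv=cv2.cvtColor(im,cv2.COLOR_RGB2HSV); out=[]
    for nm,lo,hi in [('blue',(105,120,40),(130,255,255)),('green',(50,110,40),(85,255,255))]:
        m=cv2.inRange(hsv,lo,hi); m=cv2.morphologyEx(m,cv2.MORPH_CLOSE,np.ones((5,5)))
        n,L,st,ce=cv2.connectedComponentsWithStats(m)
        for i in range(1,n):
            if st[i,4]<60: continue
            mm=(L==i); ok=mm&~np.isnan(P[:,:,0])
            p=P[ok]; 
            if len(p)<20: continue
            c0=np.median(p,0)
            if not(250<c0[0]<900 and -550<c0[1]<450): continue
            zt=np.percentile(p[:,2],97)
            q=p[p[:,2]>zt-9][:,:2]
            f=least_squares(lambda a:np.hypot(q[:,0]-a[0],q[:,1]-a[1])-a[2],[*q.mean(0),30],loss='soft_l1')
            out.append((nm,f.x,zt))
            if verbose: print(c,nm,'px',ce[i].round(),'centre',f.x[:2].round(1),'r',f.x[2].round(1),'ztop',round(zt,1),'n',len(q))
    return out
E
python3 - <<'E'
from h import *
for c in ('top','scene'):
    s,im,d=shot(c); cups(c,s,im,d)
E
```

```text
top blue px [296. 173.] centre [ 593.4 -192.6] r 28.9 ztop 53.3 n 58
top blue px [358. 210.] centre [ 470.9 -384.1] r 29.3 ztop 52.7 n 64
top green px [332. 140.] centre [ 703.7 -314.8] r 19.7 ztop 34.7 n 24
top green px [342. 169.] centre [ 601.4 -338. ] r 28.6 ztop 52.9 n 66
top green px [372. 166.] centre [ 615. -440.] r 19.5 ztop 34.7 n 26
top green px [177. 179.] centre [487.9 187.9] r 97.5 ztop 37.5 n 536
scene blue px [146. 216.] centre [ 471.1 -383.5] r 29.5 ztop 52.2 n 160
scene blue px [228. 229.] centre [ 593.9 -193.1] r 29.5 ztop 53.0 n 152
scene blue px [348. 256.] centre [762.   65.4] r 24.1 ztop 70.0 n 48
scene green px [349. 188.] centre [473.4 152.8] r 156.9 ztop 79.1 n 45
scene green px [173. 249.] centre [ 603.4 -337.6] r 29.5 ztop 53.0 n 165
scene green px [133. 269.] centre [ 616.9 -439.2] r 20.0 ztop 36.1 n 98
scene green px [193. 283.] centre [ 705.7 -314.5] r 20.1 ztop 36.6 n 95
```

Candidates in the top picture:
- Blue cup at (297,173)
- Blue cup at (358,211)
- Large green cup at (341,170), rim r≈29, height ≈52
- Small green decoys at (332,140) and (372,166), r≈20, height ≈35, not wanted
- Blue capacitor at (215,122), not wanted

I'll take blue (297,173) first and check it with a close crop from the wrist.

```bash
python3 - <<'E'
from h import *
goal([536,-160,200],2)
E
```

```text
goal [ 536 -160  200] -> shift cm [ 6.96 38.31  5.96] turn [-0.22 -0.12  5.15]
```

{"method": "send_rows", "body": {
  "moves": "2 10 0 0 0 1 1;7 38.3 3 0 0 5.1 1;7 38.3 6 0 0 5.1 1;7 38.3 6 0 0 5.1 1;7 38.3 6 0 0 5.1 1;7 38.3 6 0 0 5.1 1;7 38.3 6 0 0 5.1 1;7 38.3 6 0 0 5.1 1;7 38.3 6 0 0 5.1 1"
}}

```text
time: 10.05
tcp_pos: [536.6, -157.3, 200.0]
eef_rot: [[0.999, 0.039, 0.002], [0.039, -0.999, 0.006], [0.002, -0.006, -1.0]]
contact_force: [0.8, 0.4, -0.3]
gripper_width: 88.2
```

```bash
python3 - <<'E'
from h import *
s,im,d=shot('wrist','w3'); print(s['tcp_pos']); cups('wrist',s,im,d)
E
```

```text
[ 536.57235686 -157.26134174  200.0420163 ]
wrist blue px [300. 212.] centre [ 593.4 -192. ] r 29.6 ztop 50.7 n 769
wrist blue px [198. 328.] centre [ 471.6 -382.8] r 30.1 ztop 50.4 n 335
wrist green px [297. 319.] centre [ 602.8 -336.1] r 29.2 ztop 51.0 n 433
wrist green px [368. 309.] centre [ 588.3 -165.5] r 1.1 ztop 243.9 n 4
```

View pics/w3.png

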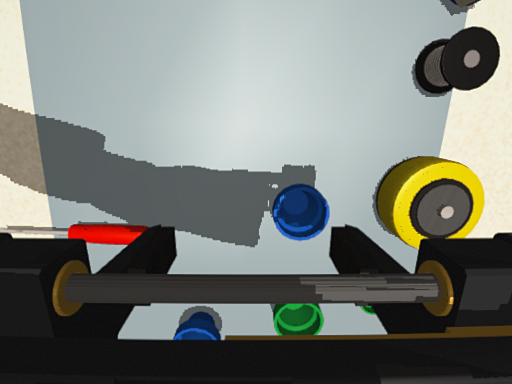

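```bash
python3 - <<'E'
from h import *
goal([593.5,-192.3,31],2)
E
```

```text
goal [ 593.5 -192.3   31. ] -> shift cm [ 5.51  3.83 16.9 ] turn [-0.31 -0.13  0.26]
```

{"method": "send_rows", "body": {
  "moves": "5.5 3.8 3 0 0 0.3 1;5.5 3.8 7 0 0 0.3 1;5.5 3.8 11 -0.3 -0.1 0.3 1;5.5 3.8 14.5 -0.3 -0.1 0.3 1;5.5 3.8 16.5 -0.3 -0.1 0.3 1;5.5 3.8 16.9 -0.3 -0.1 0.3 1;5.5 3.8 16.9 -0.3 -0.1 0.3 1;5.5 3.8 16.9 -0.3 -0.1 0.3 -1;5.5 3.8 16.9 -0.3 -0.1 0.3 -1;5.5 3.8 16.9 -0.3 -0.1 0.3 -1;5.5 3.8 16.9 -0.3 -0.1 0.3 -1;5.5 3.8 16.9 -0.3 -0.1 0.3 -1"
}}

```text
time: 11.6
tcp_pos: [593.7, -192.2, 31.7]
eef_rot: [[0.999, 0.034, 0.001], [0.034, -0.999, -0.0], [0.001, 0.0, -1.0]]
contact_force: [-0.6, 1.4, 6.3]
gripper_width: 62.5
```

{"method": "send_rows", "body": {
  "moves": "0 0 -2 0 0 0 -1;0 0 -6 0 0 0 -1;0 0 -12 0 0 0 -1;0 0 -14 0 0 0 -1;0 0 -14 0 0 0 -1"
}}

```text
time: 12.22
tcp_pos: [594.7, -192.6, 174.3]
eef_rot: [[0.999, 0.034, 0.006], [0.034, -0.999, -0.001], [0.006, 0.001, -1.0]]
contact_force: [1.0, 0.1, -0.6]
gripper_width: 62.5
```

```bash
python3 - <<'E'
from h import *
s,im,d=shot('wrist','w4'); print(s['tcp_pos'],s['gripper_width'])
s,im,d=shot('scene','s4')
cv2.imwrite('pics/s4c.png',cv2.cvtColor(cv2.resize(im[130:300,100:400],None,fx=2.5,fy=2.5),cv2.COLOR_RGB2BGR))
E
```

```text
[ 594.72243317 -192.5849957   174.29803059] 62.54012953859719
```

View pics/w4.png

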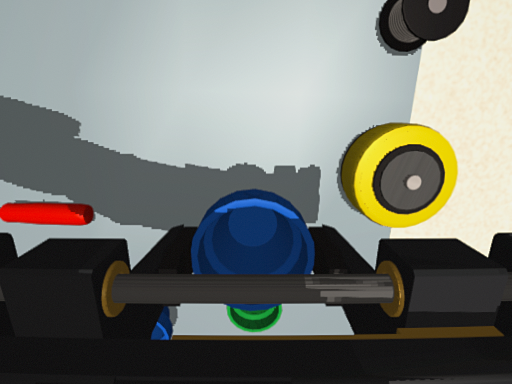

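View pics/s4c.png

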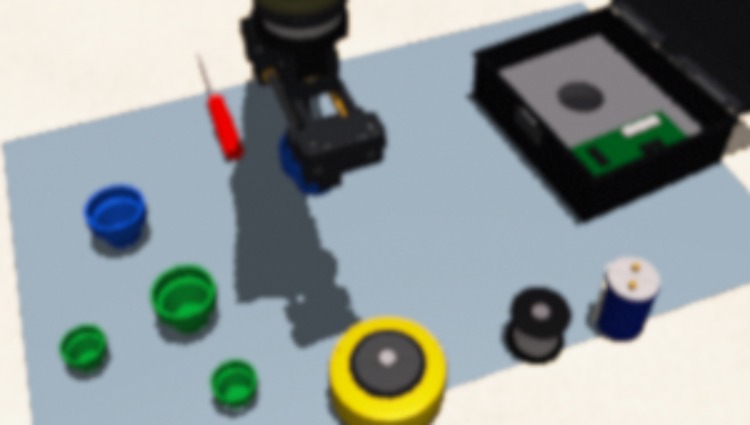

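```bash
python3 - <<'E'
from h import *
goal([476.7,176,170],5)
E
```

```text
goal [476.7 176.  170. ] -> shift cm [-10.35 -37.17   0.14] turn [-0.02 -0.01 -3.04]
```

{"method": "send_rows", "body": {
  "moves": "-3.5 -12 0 0 0 -1 -1;-7 -24 0 0 0 -2 -1;-10.4 -37.2 0 0 0 -3 -1;-10.4 -37.2 0.1 0 0 -3 -1;-10.4 -37.2 0.1 0 0 -3 -1;-10.4 -37.2 0.1 0 0 -3 -1;-10.4 -37.2 0.1 0 0 -3 -1;-10.4 -37.2 0.1 0 0 -3 -1;-10.4 -37.2 0.1 0 0 -3 -1"
}}

```text
time: 13.45
tcp_pos: [476.7, 173.8, 170.0]
eef_rot: [[0.997, 0.083, -0.0], [0.083, -0.997, -0.002], [-0.001, 0.002, -1.0]]
contact_force: [0.4, 0.4, -0.9]
gripper_width: 62.3
```

```bash
python3 - <<'E'
from h import *
s=env.get_state(); print(s['gripper_width'],s['eef_rot'])
goal([476.7,176,38],5)
E
```

```text
62.301637275266486 [[ 9.96550442e-01  8.29879388e-02 -4.67841499e-04]
 [ 8.29871276e-02 -9.96549419e-01 -1.54657083e-03]
 [-5.94573900e-04  1.50241103e-03 -9.99998695e-01]]
goal [476.7 176.   38. ] -> shift cm [ 0.03 -0.24 13.2 ] turn [ 0.09  0.03 -0.24]
```

{"method": "send_rows", "body": {
  "moves": "0 -0.2 3 0 0 0 -1;0 -0.2 7 0 0 0 -1;0 -0.2 10 0 0 0 -1;0 -0.2 12 0 0 0 -1;0 -0.2 13 0 0 0 -1;0 -0.2 13.2 0 0 0 -1;0 -0.2 13.2 0 0 0 -1;0 -0.2 13.2 0 0 0 -1"
}}

```text
time: 14.45
tcp_pos: [476.9, 175.6, 38.7]
eef_rot: [[0.997, 0.083, 0.001], [0.083, -0.997, -0.001], [0.001, 0.001, -1.0]]
contact_force: [-1.3, 0.1, -0.2]
gripper_width: 62.4
```

Entered the pocket freely with about 2 mm to drop. Releasing and rising.

{"method": "send_rows", "body": {
  "moves": "0 0 0.1 0 0 0 1;0 0 0.1 0 0 0 1;0 0 0.1 0 0 0 1;0 0 0.1 0 0 0 1;0 0 -2 0 0 0 1;0 0 -5 0 0 0 1;0 0 -9 0 0 0 1;-4 -3 -14 0 0 0 1;-6 -4 -17 0 0 0 1;-6 -4 -17 0 0 0 1"
}}

```text
time: 15.7
tcp_pos: [413.0, 212.3, 210.6]
eef_rot: [[0.996, 0.086, 0.003], [0.086, -0.996, 0.002], [0.003, -0.001, -1.0]]
contact_force: [0.1, 0.8, -0.1]
gripper_width: 88.2
```

```bash
python3 - <<'E'
from h import *
s,im,d=shot('wrist','w5'); print(s['tcp_pos']); cups('wrist',s,im,d)
s2,im2,d2=shot('top'); cups('top',s2,im2,d2)
s2,im2,d2=shot('scene'); cups('scene',s2,im2,d2)
goal([471-58,-384+35,190],5,s=s)
E
```

```text
[412.95820702 212.33907735 210.56529532]
wrist blue px [304. 214.] centre [477.3 175.9] r 29.6 ztop 55.7 n 762
wrist green px [384. 196.] centre [576.3 202.7] r 37.5 ztop 33.3 n 3799
top blue px [178. 210.] centre [477.3 172.1] r 29.5 ztop 57.6 n 63
top blue px [358. 210.] centre [ 470.7 -383.9] r 29.2 ztop 52.0 n 70
top green px [332. 140.] centre [ 703.7 -314.7] r 20.0 ztop 36.3 n 24
top green px [342. 169.] centre [ 601.4 -337.9] r 28.4 ztop 52.2 n 67
top green px [372. 166.] centre [ 615.3 -440. ] r 19.4 ztop 34.3 n 27
top green px [178. 179.] centre [-2.000e-01  2.028e+02] r 579.5 ztop 38.6 n 480
scene blue px [332. 165.] centre [478.8 173.4] r 29.1 ztop 58.4 n 119
scene blue px [146. 216.] centre [ 471.3 -383.6] r 29.5 ztop 52.6 n 154
scene blue px [348. 256.] centre [761.1  66.4] r 25.0 ztop 68.9 n 50
scene green px [349. 188.] centre [503.1 153.5] r 128.7 ztop 78.9 n 44
scene green px [173. 249.] centre [ 603.2 -337.7] r 29.6 ztop 52.5 n 170
scene green px [133. 269.] centre [ 616.9 -439.3] r 20.0 ztop 35.9 n 97
scene green px [193. 283.] centre [ 705.7 -314.4] r 20.1 ztop 36.4 n 98
goal [ 413 -349  190] -> shift cm [-4.84 55.93  1.97] turn [-0.07 -0.2  -0.05]
```

View pics/w5.png

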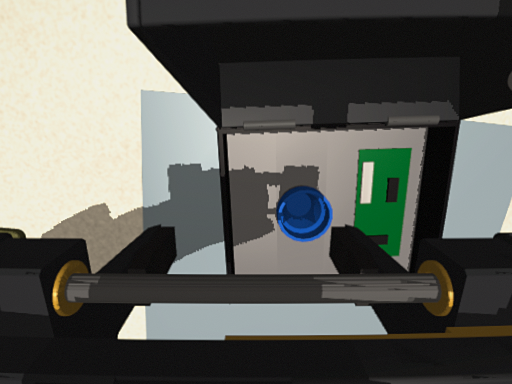

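```bash
python3 - <<'E'
from h import *
goal([545,-303,195],2)
E
```

```text
goal [ 545 -303  195] -> shift cm [ 8.84 52.2   1.41] turn [ 0.12 -0.03  2.7 ]
```

{"method": "send_rows", "body": {
  "moves": "3 17 0 0 0 0 1;6 34 0 0 0 2.7 1;8.8 52.2 1 0 0 2.7 1;8.8 52.2 1.4 0 0 2.7 1;8.8 52.2 1.4 0 0 2.7 1;8.8 52.2 1.4 0 0 2.7 1;8.8 52.2 1.4 0 0 2.7 1;8.8 52.2 1.4 0 0 2.7 1;8.8 52.2 1.4 0 0 2.7 1;8.8 52.2 1.4 0 0 2.7 1;8.8 52.2 1.4 0 0 2.7 1"
}}

```text
time: 17.23
tcp_pos: [543.9, -301.9, 193.6]
eef_rot: [[0.999, 0.035, -0.002], [0.035, -0.999, 0.0], [-0.002, -0.0, -1.0]]
contact_force: [-0.7, 1.2, -0.4]
gripper_width: 88.3
```

```bash
python3 - <<'E'
from h import *
s,im,d=shot('wrist','w6'); print(s['tcp_pos']); o=cups('wrist',s,im,d)
g=[x for x in o if x[0]=='green' and abs(x[1][2]-29.5)<2][0]
goal([*g[1][:2],31],2)
E
```

```text
[ 543.9492593  -301.85700995  193.63885546]
wrist blue px [192. 246.] centre [ 471.5 -382.5] r 30.0 ztop 50.7 n 623
wrist green px [391. 193.] centre [ 705.1 -314.8] r 20.1 ztop 34.9 n 479
wrist green px [303. 213.] centre [ 602.7 -336.9] r 29.6 ztop 50.7 n 815
wrist green px [304. 271.] centre [ 559.3 -277.7] r 2.5 ztop 269.9 n 9
goal [ 602.7 -336.9   31. ] -> shift cm [ 5.72  3.78 16.3 ] turn [-0.02  0.06  0.08]
```

View pics/w6.png

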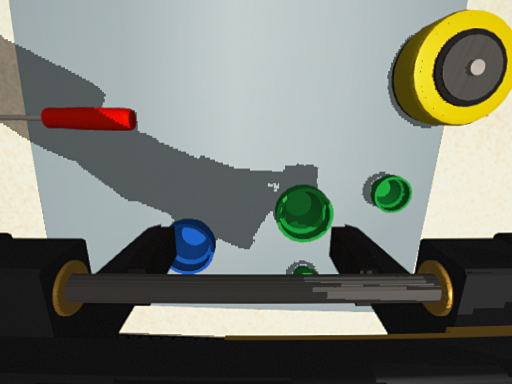

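The big green cup is at (303,213) in the wrist view, with the small ones clearly apart at (391,193) and (304,271). Grasping it.

{"method": "send_rows", "body": {
  "moves": "5.7 3.8 3 0 0 0 1;5.7 3.8 7 0 0 0 1;5.7 3.8 11 0 0 0 1;5.7 3.8 14 0 0 0 1;5.7 3.8 16 0 0 0 1;5.7 3.8 16.3 0 0 0 1;5.7 3.8 16.3 0 0 0 1;5.7 3.8 16.3 0 0 0 -1;5.7 3.8 16.3 0 0 0 -1;5.7 3.8 16.3 0 0 0 -1;5.7 3.8 16.3 0 0 0 -1;5.7 3.8 16.3 0 0 0 -1"
}}

```text
time: 18.77
tcp_pos: [602.7, -337.3, 31.7]
eef_rot: [[0.999, 0.036, -0.0], [0.036, -0.999, -0.0], [-0.0, 0.0, -1.0]]
contact_force: [-0.2, 0.6, 5.1]
gripper_width: 62.4
```

{"method": "send_rows", "body": {
  "moves": "0 0 -2 0 0 0 -1;0 0 -6 0 0 0 -1;0 0 -12 0 0 0 -1;0 0 -14 0 0 0 -1;0 0 -14 0 0 0 -1"
}}

```text
time: 19.4
tcp_pos: [604.0, -338.0, 174.6]
eef_rot: [[0.999, 0.036, 0.004], [0.036, -0.999, -0.002], [0.004, 0.003, -1.0]]
contact_force: [0.2, -1.0, -0.6]
gripper_width: 63.2
```

```bash
python3 - <<'E'
from h import *
s,im,d=shot('wrist','w7'); print(s['tcp_pos'],s['gripper_width'])
goal([477.2,175.8,180],5)
E
```

```text
[ 603.96331101 -338.03178518  174.56360698] 63.20666583313172
goal [477.2 175.8 180. ] -> shift cm [-10.7  -51.73  -0.8 ] turn [ 0.04 -0.04 -2.92]
```

View pics/w7.png

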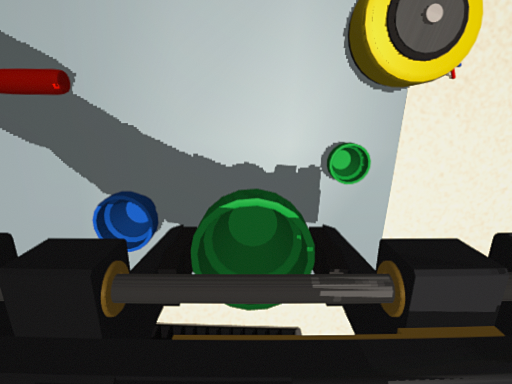

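{"method": "send_rows", "body": {
  "moves": "-3.5 -17 0 0 0 -1 -1;-7 -34 0 0 0 -2 -1;-10.7 -51.9 -0.5 0 0 -3 -1;-10.7 -51.9 -0.5 0 0 -3 -1;-10.7 -51.9 -0.5 0 0 -3 -1;-10.7 -51.9 -0.5 0 0 -3 -1;-10.7 -51.9 -0.5 0 0 -3 -1;-10.7 -51.9 -0.5 0 0 -3 -1;-10.7 -51.9 -0.5 0 0 -3 -1;-10.7 -51.9 -0.5 0 0 -3 -1;-10.7 -51.9 -0.5 0 0 -3 -1;-10.7 -51.9 -0.5 0 0 -3 -1"
}}

```text
time: 20.95
tcp_pos: [477.4, 175.3, 176.7]
eef_rot: [[0.996, 0.085, 0.0], [0.085, -0.996, -0.002], [-0.0, 0.002, -1.0]]
contact_force: [0.8, -0.9, -0.6]
gripper_width: 62.7
```

```bash
python3 - <<'E'
from h import *
s,im,d=shot('wrist','w8'); print(s['tcp_pos'],s['gripper_width'],s['contact_force'])
goal([477.2,175.8,57],5)
E
```

```text
[477.37563974 175.3477826  176.74668958] 62.66072880349065 [ 0.79750508 -0.94623284 -0.60525385]
goal [477.2 175.8  57. ] -> shift cm [-0.02 -0.04 11.99] turn [ 0.09 -0.01 -0.1 ]
```

View pics/w8.png

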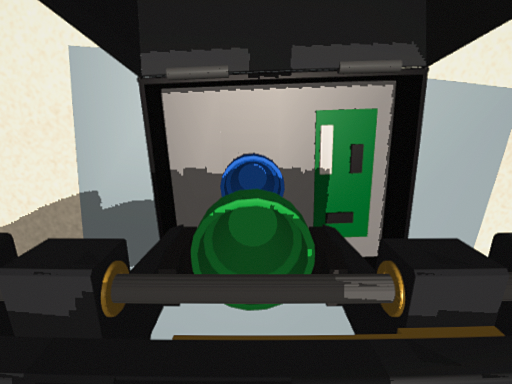

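{"method": "send_rows", "body": {
  "moves": "0 0 3 0 0 0 -1;0 0 6 0 0 0 -1;0 0 8 0 0 0 -1;0 0 10 0 0 0 -1;0 0 11 0 0 0 -1;0 0 11.7 0 0 0 -1;0 0 12 0 0 0 -1;0 0 12 0 0 0 -1"
}}

```text
time: 22.0
tcp_pos: [477.7, 175.4, 57.1]
eef_rot: [[0.996, 0.085, 0.001], [0.085, -0.996, -0.001], [0.001, 0.002, -1.0]]
contact_force: [-0.1, 0.4, -0.9]
gripper_width: 63.0
```

{"method": "send_rows", "body": {
  "moves": "0 0 0.1 0 0 0 1;0 0 0.1 0 0 0 1;0 0 0.1 0 0 0 1;0 0 0.1 0 0 0 1;0 0 -2 0 0 0 1;0 0 -5 0 0 0 1;0 0 -9 0 0 0 1;-4 -3 -13 0 0 0 1;-6 -4 -15.5 0 0 0 1;-6 -4 -15.5 0 0 0 1"
}}

```text
time: 23.25
tcp_pos: [413.7, 211.7, 213.4]
eef_rot: [[0.996, 0.088, 0.003], [0.088, -0.996, 0.001], [0.003, -0.0, -1.0]]
contact_force: [-0.0, -0.4, -0.5]
gripper_width: 87.8
```

```bash
python3 - <<'E'
from h import *
s,im,d=shot('wrist','w9'); print(s['tcp_pos']); cups('wrist',s,im,d)
s2,im2,d2=shot('top','t9'); cups('top',s2,im2,d2)
goal([471-58,-384+35,195],2)
E
```

```text
[413.67483573 211.68154912 213.43481189]
wrist blue px [290. 195.] centre [478.2 175. ] r 31.6 ztop 55.7 n 138
wrist green px [382. 195.] centre [575.9 202.8] r 37.5 ztop 33.2 n 3729
wrist green px [306. 218.] centre [478.1 175.9] r 29.6 ztop 74.8 n 833
top blue px [358. 210.] centre [ 470.7 -383.9] r 29.4 ztop 52.6 n 69
top green px [332. 140.] centre [ 703.6 -314.2] r 19.8 ztop 36.6 n 25
top green px [372. 166.] centre [ 614.9 -439.6] r 19.3 ztop 36.4 n 22
top green px [178. 179.] centre [517.7 186.8] r 72.1 ztop 38.1 n 512
top green px [178. 209.] centre [477.9 172. ] r 29.5 ztop 75.2 n 62
goal [ 413 -349  195] -> shift cm [-4.96 55.69  1.77] turn [ 0.1  -0.08  2.9 ]
```

View pics/w9.png

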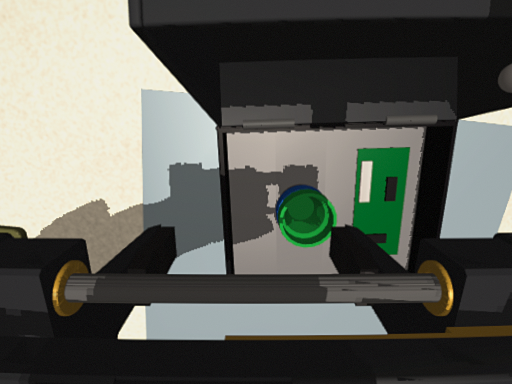

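{"method": "send_rows", "body": {
  "moves": "-1.6 18 0 0 0 0 1;-3.2 36 0 0 0 2.9 1;-5 55.7 1 0 0 2.9 1;-5 55.7 1.8 0 0 2.9 1;-5 55.7 1.8 0 0 2.9 1;-5 55.7 1.8 0 0 2.9 1;-5 55.7 1.8 0 0 2.9 1;-5 55.7 1.8 0 0 2.9 1;-5 55.7 1.8 0 0 2.9 1;-5 55.7 1.8 0 0 2.9 1;-5 55.7 1.8 0 0 2.9 1"
}}

```text
time: 24.72
tcp_pos: [411.7, -349.2, 193.2]
eef_rot: [[0.999, 0.033, -0.0], [0.033, -0.999, 0.0], [-0.0, -0.0, -1.0]]
contact_force: [0.1, -0.3, -0.4]
gripper_width: 88.0
```

```bash
python3 - <<'E'
from h import *
s,im,d=shot('wrist','w10'); print(s['tcp_pos'],s['qpos']); o=cups('wrist',s,im,d)
g=[x for x in o if x[0]=='blue' and abs(x[1][2]-29.5)<2][0]
goal([*g[1][:2],31],2)
E
```

```text
[ 411.65791222 -349.24538664  193.23285196] [ 0.59505492  0.64056307  0.03790468  1.87826945 -0.03888343  0.62387256
  0.68998826]
wrist blue px [304. 212.] centre [ 470.6 -382.8] r 29.6 ztop 50.7 n 817
wrist green px [499. 157.] centre [ 705. -315.] r 20.2 ztop 34.8 n 345
wrist green px [407. 252.] centre [ 507.1 -411.3] r 98.2 ztop 35.4 n 252
goal [ 470.6 -382.8   31. ] -> shift cm [ 5.72  3.67 16.25] turn [-0.03 -0.01  0.01]
```

View pics/w10.png

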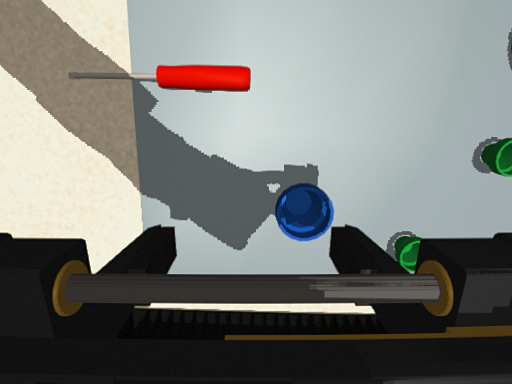

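The last blue cup is at (304,212) with nothing near the fingers.

{"method": "send_rows", "body": {
  "moves": "5.7 3.7 3 0 0 0 1;5.7 3.7 7 0 0 0 1;5.7 3.7 11 0 0 0 1;5.7 3.7 14 0 0 0 1;5.7 3.7 15.9 0 0 0 1;5.7 3.7 16.2 0 0 0 1;5.7 3.7 16.2 0 0 0 1;5.7 3.7 16.2 0 0 0 -1;5.7 3.7 16.2 0 0 0 -1;5.7 3.7 16.2 0 0 0 -1;5.7 3.7 16.2 0 0 0 -1;5.7 3.7 16.2 0 0 0 -1"
}}

```text
time: 26.28
tcp_pos: [470.7, -383.4, 32.2]
eef_rot: [[0.999, 0.035, 0.001], [0.035, -0.999, -0.0], [0.001, 0.0, -1.0]]
contact_force: [-0.8, 0.5, 6.1]
gripper_width: 63.4
```

{"method": "send_rows", "body": {
  "moves": "0 0 -2 0 0 0 -1;0 0 -6 0 0 0 -1;0 0 -12 0 0 0 -1;0 0 -15 0 0 0 -1;0 0 -15 0 0 0 -1"
}}

```text
time: 26.9
tcp_pos: [471.9, -384.6, 185.7]
eef_rot: [[0.999, 0.035, 0.006], [0.035, -0.999, -0.004], [0.006, 0.004, -1.0]]
contact_force: [-0.5, 0.1, -0.4]
gripper_width: 63.6
```

```bash
python3 - <<'E'
from h import *
s,im,d=shot('wrist','w11'); print(s['tcp_pos'],s['gripper_width'])
goal([477.9,175.8,190],5)
E
```

```text
[ 471.94905538 -384.57699216  185.74201881] 63.610199502546536
goal [477.9 175.8 190. ] -> shift cm [  2.65 -55.88  -0.71] turn [ 0.09 -0.15 -3.01]
```

View pics/w11.png

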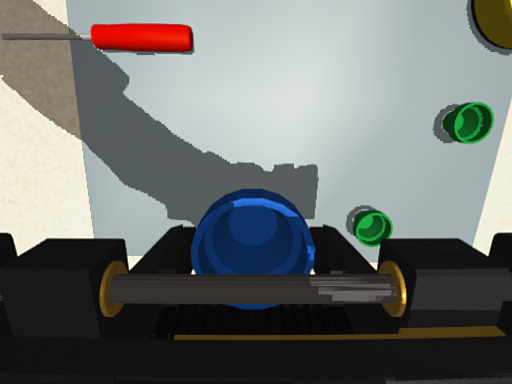

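{"method": "send_rows", "body": {
  "moves": "0.9 -18 0 0 0 -1 -1;1.8 -36 0 0 0 -2 -1;2.7 -56 -0.5 0 0 -3 -1;2.7 -56 -0.5 0 0 -3 -1;2.7 -56 -0.5 0 0 -3 -1;2.7 -56 -0.5 0 0 -3 -1;2.7 -56 -0.5 0 0 -3 -1;2.7 -56 -0.5 0 0 -3 -1;2.7 -56 -0.5 0 0 -3 -1;2.7 -56 -0.5 0 0 -3 -1;2.7 -56 -0.5 0 0 -3 -1;2.7 -56 -0.5 0 0 -3 -1"
}}

```text
time: 28.45
tcp_pos: [478.1, 174.6, 187.4]
eef_rot: [[0.996, 0.084, 0.001], [0.084, -0.996, -0.003], [0.001, 0.003, -1.0]]
contact_force: [0.0, -0.7, 0.4]
gripper_width: 63.5
```

```bash
python3 - <<'E'
from h import *
s,im,d=shot('wrist','w12'); print(s['tcp_pos'],s['gripper_width'],s['contact_force'])
goal([477.9,175.8,76],5)
E
```

```text
[478.08057352 174.63584894 187.419904  ] 63.47034547839943 [ 0.04757916 -0.6702453   0.36950214]
goal [477.9 175.8  76. ] -> shift cm [-0.05 -0.14 11.16] turn [ 0.17 -0.09 -0.2 ]
```

View pics/w12.png

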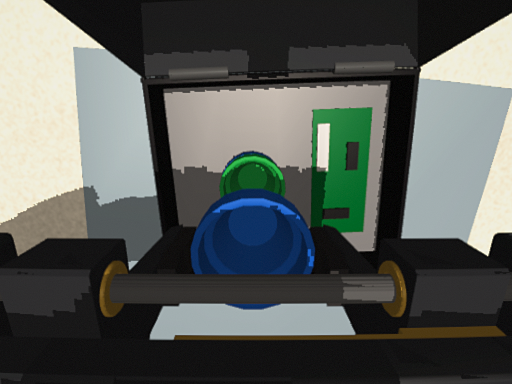

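{"method": "send_rows", "body": {
  "moves": "0 -0.1 3 0.2 0 0 -1;0 -0.1 6 0.2 0 0 -1;0 -0.1 8 0.2 0 0 -1;0 -0.1 9.5 0.2 0 0 -1;0 -0.1 10.5 0.2 0 0 -1;0 -0.1 11 0.2 0 0 -1;0 -0.1 11.2 0.2 0 0 -1;0 -0.1 11.2 0.2 0 0 -1"
}}

```text
time: 29.5
tcp_pos: [478.6, 175.6, 75.9]
eef_rot: [[0.996, 0.084, 0.002], [0.084, -0.996, 0.001], [0.002, -0.001, -1.0]]
contact_force: [1.4, 0.4, -0.7]
gripper_width: 63.5
```

{"method": "send_rows", "body": {
  "moves": "0 0 0 0 0 0 1;0 0 0 0 0 0 1;0 0 0 0 0 0 1;0 0 0 0 0 0 1;0 0 -2 0 0 0 1;0 0 -5 0 0 0 1;0 0 -9 0 0 0 1;-4 -3 -12 0 0 0 1;-6 -4 -14 0 0 0 1;-6 -4 -14 0 0 0 1"
}}

```text
time: 30.75
tcp_pos: [414.4, 211.4, 216.9]
eef_rot: [[0.996, 0.087, 0.003], [0.087, -0.996, 0.003], [0.004, -0.002, -1.0]]
contact_force: [0.8, -0.3, 0.6]
gripper_width: 88.0
```

```bash
python3 - <<'E'
from h import *
s,im,d=shot('wrist','w13'); print(s['tcp_pos']); cups('wrist',s,im,d)
s2,im2,d2=shot('top','t13'); cups('top',s2,im2,d2)
s2,im2,d2=shot('scene','s13')
cv2.imwrite('pics/s13c.png',cv2.cvtColor(cv2.resize(im2[40:290,110:450],None,fx=2.3,fy=2.3),cv2.COLOR_RGB2BGR))
E
```

```text
[414.35587177 211.41977766 216.88809481]
wrist blue px [307. 221.] centre [478.9 176.2] r 29.7 ztop 93.7 n 852
wrist green px [380. 194.] centre [574.7 202.6] r 37.4 ztop 33.2 n 3686
wrist green px [293. 198.] centre [479.3 174.8] r 31.9 ztop 75.7 n 142
top blue px [177. 208.] centre [478.8 172.2] r 29.5 ztop 95.4 n 72
top green px [332. 140.] centre [ 703.7 -314.9] r 19.9 ztop 35.6 n 27
top green px [372. 166.] centre [ 615.1 -440.3] r 19.4 ztop 34.3 n 26
top green px [178. 179.] centre [516.7 187.7] r 72.7 ztop 38.2 n 492
```

View pics/w13.png

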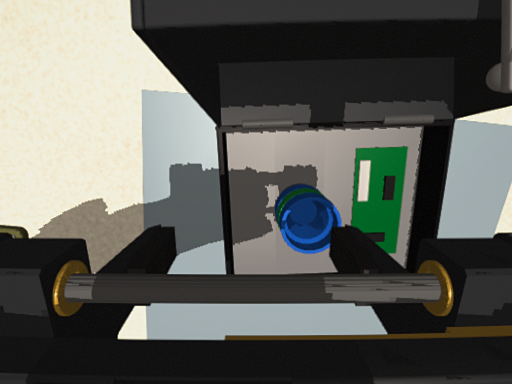

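View pics/s13c.png

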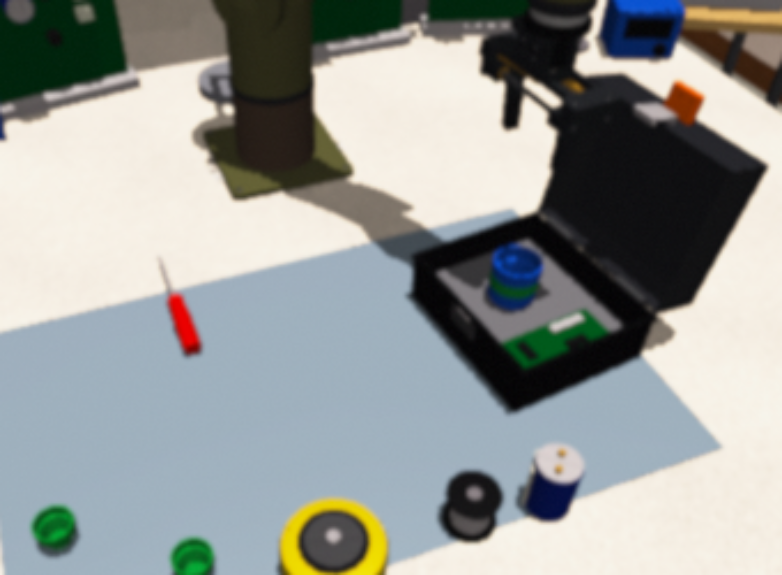

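Three cups are nested: rims at 55.7, 74.8 and 93.7, as expected. The bench has only the two small decoys left. Next, regrip the tab on the open lid.

```bash
python3 - <<'E'
from h import *
goal([427,340,370],YAW)
E
```

```text
goal [427 340 370] -> shift cm [  2.22 -12.9  -15.46] turn [-0.01 -0.14 -2.22]
```

{"method": "send_rows", "body": {
  "moves": "0 0 -6 0 0 0 1;0 0 -12 0 0 0 1;2.2 -6 -15.5 0 0 -2 1;2.2 -12.9 -15.5 0 0 -2.2 1;2.2 -12.9 -15.5 0 0 -2.2 1;2.2 -12.9 -15.5 0 0 -2.2 1;2.2 -12.9 -15.5 0 0 -2.2 1"
}}

```text
time: 31.78
tcp_pos: [427.6, 337.4, 369.7]
eef_rot: [[0.993, 0.117, 0.002], [0.117, -0.993, -0.002], [0.001, 0.002, -1.0]]
contact_force: [0.2, -0.4, -0.8]
gripper_width: 88.1
```

```bash
python3 - <<'E'
from h import *
s,im,d=shot('wrist','w14'); print(s['tcp_pos'])
P=cloud('wrist',s,d)
hsv=cv2.cvtColor(im,cv2.COLOR_RGB2HSV); m=cv2.inRange(hsv,(5,150,60),(18,255,255))
p=P[(m>0)&~np.isnan(P[:,:,0])]
print(len(p),np.median(p,0),np.percentile(p,[2,98],0).round(1))
f=1.75+np.arctan2(40,218); t=case2w([0,100-221.6*np.cos(f),76+221.6*np.sin(f)]); print('tab model',t)
f2=p[p[:,2]>296]; print(cv2.minAreaRect(f2[:,:2].astype(np.float32)))
E
```

```text
[427.58309354 337.41964646 369.69150039]
1086 [480.12600863 359.6412707  300.77734   ] [[421.1 346.4 267.3]
 [505.  366.8 460.9]]
tab model [484.37510839 355.6862399  283.34227907]
((439.8509826660156, 358.55426025390625), (132.19789123535156, 19.738981246948242), 6.119997024536133)
```

View pics/w14.png

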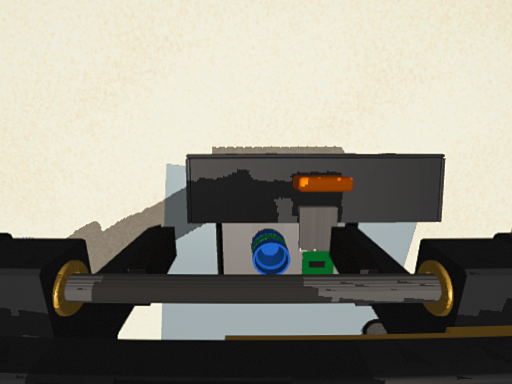

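```bash
python3 - <<'E'
from h import *
s,im,d=load('wrist')
P=cloud('wrist',s,d)
hsv=cv2.cvtColor(im,cv2.COLOR_RGB2HSV); m=cv2.inRange(hsv,(5,150,60),(18,255,255)); m[:170]=0;m[200:]=0;m[:,:280]=0
p=P[(m>0)&~np.isnan(P[:,:,0])]; q=p[(p[:,2]>296)&(p[:,2]<306)]
print(len(p),len(q),q.mean(0),cv2.minAreaRect(q[:,:2].astype(np.float32)), np.percentile(p[:,2],[2,50,98]))
# expected tip-of-tab centre & tcp goal at th=1.75
for th in (1.7,1.75,1.78):
    u=case2w([0,-np.cos(th),np.sin(th)])-CC
    f=th+np.arctan2(40,218); t=case2w([0,100-221.6*np.cos(f),76+221.6*np.sin(f)]); print(th,'tip',(t+18*u).round(1),'tab',t.round(1))
goal([484.8,357,350],YAW); goal([484.8,357,274],YAW)
E
```

```text
940 796 [483.88825298 360.55327021 300.51919589] ((484.3872985839844, 359.9339294433594), (43.11846923828125, 12.20648193359375), 7.625856399536133) [267.26756466 300.47442193 302.44273649]
1.7 tip [485.4 347.6 304.8] tab [485.6 345.3 287. ]
1.75 tip [484.  358.9 301.1] tab [484.4 355.7 283.3]
1.78 tip [483.2 365.5 298.5] tab [483.6 361.8 280.9]
goal [484.8 357.  350. ] -> shift cm [ 5.91 -1.27  2.  ] turn [ 0.1  -0.1  -0.24]
goal [484.8 357.  274. ] -> shift cm [ 5.9  -1.28  9.6 ] turn [ 0.1  -0.1  -0.24]
```

{"method": "send_rows", "body": {
  "moves": "4 -0.5 0 0 0 -0.2 1;5.9 -1.3 0.5 0 0 -0.2 1;5.9 -1.3 3 0 0 -0.2 1;5.9 -1.3 6 0 0 -0.2 1;5.9 -1.3 8.5 0 0 -0.2 1;5.9 -1.3 9.6 0 0 -0.2 1;5.9 -1.3 9.6 0 0 -0.2 1;5.9 -1.3 9.6 0 0 -0.2 -1;5.9 -1.3 9.6 0 0 -0.2 -1;5.9 -1.3 9.6 0 0 -0.2 -1;5.9 -1.3 9.6 0 0 -0.2 -1;5.9 -1.3 9.6 0 0 -0.2 -1"
}}

```text
time: 33.33
tcp_pos: [484.4, 357.2, 274.2]
eef_rot: [[0.993, 0.121, 0.001], [0.121, -0.993, -0.002], [0.001, 0.002, -1.0]]
contact_force: [-2.5, -0.2, 0.7]
gripper_width: 43.5
```

```bash
python3 - <<'E'
from h import *
s=env.get_state(); p=np.array(s['tcp_pos']); print(p,s['gripper_width'],s['contact_force'])
h=case2w([0,100,76]); a=np.radians(YAW); ey=np.array([-np.sin(a),np.cos(a),0])
TH0=1.755
f=TH0+np.arctan2(40,218); t=case2w([0,100-221.6*np.cos(f),76+221.6*np.sin(f)])
up=p[2]; off=p-t; print('tcp-tab',off)
# grip point = point on tool line nearest tab : same height as tab centre
g=np.array([p[0],p[1],t[2]]); gy=(g-h)@ey; gz=g[2]-h[2]
R0=np.array(s['eef_rot']).reshape(3,3)
for th in np.r_[np.arange(1.7,0.05,-.05),0.06,0.03,0]:
    D=th-TH0; c,sn=np.cos(D),np.sin(D)
    y=c*gy+sn*gz; z=-sn*gy+c*gz
    w=ey*(y-gy)+np.array([0,0,z-gz])
    print(round(th,2),(R0.T@w/10).round(2)[1:],(p+w).round(0),end=' | ')
E
```

```text
[484.36053675 357.20908222 274.15293857] 43.49495373416055 [-2.49024417 -0.17048935  0.66266842]
tcp-tab [ 0.11111375  0.494767   -8.79573439]
1.7 [ 1.15 -0.4 ] [486. 346. 278.] | 1.65 [ 2.21 -0.72] [487. 335. 281.] | 1.6 [ 3.29 -0.98] [488. 325. 284.] | 1.55 [ 4.38 -1.18] [490. 314. 286.] | 1.5 [ 5.48 -1.33] [491. 303. 288.] | 1.45 [ 6.59 -1.43] [492. 292. 289.] | 1.4 [ 7.69 -1.47] [494. 281. 289.] | 1.35 [ 8.8  -1.45] [495. 270. 289.] | 1.3 [ 9.91 -1.38] [496. 259. 288.] | 1.25 [11.01 -1.25] [498. 248. 287.] | 1.2 [12.1  -1.07] [499. 237. 285.] | 1.15 [13.19 -0.84] [500. 226. 283.] | 1.1 [14.26 -0.55] [502. 216. 280.] | 1.05 [15.31 -0.2 ] [503. 205. 276.] | 1.0 [16.35  0.19] [504. 195. 273.] | 0.95 [17.36  0.64] [505. 185. 268.] | 0.9 [18.35  1.13] [507. 175. 263.] | 0.85 [19.32  1.68] [508. 165. 258.] | 0.8 [20.26  2.27] [509. 156. 252.] | 0.75 [21.16  2.91] [510. 147. 245.] | 0.7 [22.04  3.59] [511. 138. 239.] | 0.65 [22.87  4.32] [512. 130. 231.] | 0.6 [23.67  5.09] [513. 122. 224.] | 0.55 [24.44  5.89] [514. 115. 216.] | 0.5 [25.16  6.74] [515. 107. 207.] | 0.45 [25.83  7.61] [516. 101. 198.] | 0.4 [26.46  8.52] [516.  94. 189.] | 0.35 [27.05  9.47] [517.  89. 180.] | 0.3 [27.59 10.44] [518.  83. 170.] | 0.25 [28.08 11.43] [518.  78. 160.] | 0.2 [28.52 12.45] [519.  74. 150.] | 0.15 [28.9  13.49] [519.  70. 140.] | 0.1 [29.24 14.55] [520.  67. 129.] | 0.06 [29.47 15.4 ] [520.  64. 121.] | 0.03 [29.62 16.05] [520.  63. 114.] | 0.0 [29.75 16.7 ] [520.  62. 108.] |
```

{"method": "send_rows", "body": {
  "moves": "0 1.2 -0.4 0 0 0 -1;0 2.2 -0.7 0 0 0 -1;0 3.3 -1 0 0 0 -1;0 4.4 -1.2 0 0 0 -1;0 5.5 -1.3 0 0 0 -1;0 6.6 -1.4 0 0 0 -1;0 7.7 -1.5 0 0 0 -1;0 8.8 -1.5 0 0 0 -1;0 9.9 -1.4 0 0 0 -1;0 11 -1.3 0 0 0 -1;0 12.1 -1.1 0 0 0 -1;0 13.2 -0.8 0 0 0 -1"
}}

```text
time: 34.83
tcp_pos: [500.4, 225.4, 283.0]
eef_rot: [[0.993, 0.121, 0.001], [0.121, -0.993, -0.001], [0.001, 0.002, -1.0]]
contact_force: [-1.3, 2.3, 0.8]
gripper_width: 43.7
```

{"method": "send_rows", "body": {
  "moves": "0 1 0.3 0 0 0 -1;0 2.1 0.7 0 0 0 -1;0 3.1 1.1 0 0 0 -1;0 4.1 1.5 0 0 0 -1;0 5.1 2 0 0 0 -1;0 6.1 2.6 0 0 0 -1;0 7 3.2 0 0 0 -1;0 7.9 3.8 0 0 0 -1;0 8.8 4.5 0 0 0 -1;0 9.6 5.2 0 0 0 -1;0 10.4 6 0 0 0 -1;0 11.2 6.8 0 0 0 -1"
}}

```text
time: 36.33
tcp_pos: [514.1, 112.8, 214.6]
eef_rot: [[0.993, 0.12, 0.001], [0.12, -0.993, -0.002], [0.001, 0.003, -1.0]]
contact_force: [-1.2, -3.4, 4.2]
gripper_width: 43.5
```

{"method": "send_rows", "body": {
  "moves": "0 0.6 0.8 0 0 0 -1;0 1.2 1.7 0 0 0 -1;0 1.9 2.6 0 0 0 -1;0 2.4 3.5 0 0 0 -1;0 3 4.5 0 0 0 -1;0 3.5 5.5 0 0 0 -1;0 3.9 6.5 0 0 0 -1;0 4.3 7.5 0 0 0 -1;0 4.6 8.6 0 0 0 -1;0 4.7 9.1 0 0 0 -1;0 4.7 9.1 0 0 0 -1"
}}

```text
time: 37.7
tcp_pos: [520.0, 64.2, 122.7]
eef_rot: [[0.993, 0.119, 0.001], [0.119, -0.993, -0.004], [0.001, 0.004, -1.0]]
contact_force: [-0.2, -7.1, 1.3]
gripper_width: 43.3
```

```bash
python3 - <<'E'
from h import *
s,im2,d2=shot('scene','s14'); print(s['gripper_width'])
cv2.imwrite('pics/s14c.png',cv2.cvtColor(cv2.resize(im2[80:280,230:450],None,fx=2.7,fy=2.7),cv2.COLOR_RGB2BGR))
E
```

```text
43.3370354500188
```

View pics/s14c.png

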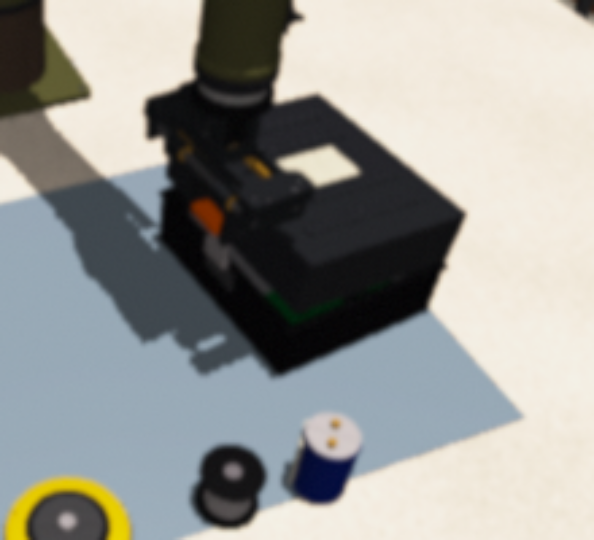

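{"method": "send_rows", "body": {
  "moves": "0 0.1 0.4 0 0 0 -1;0 0.1 0.8 0 0 0 -1;0 0.2 1.2 0 0 0 -1;0 0.2 1.5 0 0 0 -1;0 0.2 1.7 0 0 0 -1;0 0.2 1.7 0 0 0 -1;0 0.2 1.7 0 0 0 -1"
}}

```text
time: 38.62
tcp_pos: [520.5, 60.3, 105.1]
eef_rot: [[0.993, 0.117, 0.001], [0.117, -0.993, -0.006], [0.001, 0.006, -1.0]]
contact_force: [1.7, -8.1, -1.6]
gripper_width: 43.6
```

{"method": "send_rows", "body": {
  "moves": "0 0 0 0 0 0 1;0 0 0 0 0 0 1;0 0 0 0 0 0 1;0 0 -2 0 0 0 1;0 0 -6 0 0 0 1;0 0 -10 0 0 0 1;0 0 -10.5 0 0 0 1"
}}

```text
time: 39.5
tcp_pos: [522.0, 61.7, 212.6]
eef_rot: [[0.993, 0.118, 0.007], [0.118, -0.993, -0.005], [0.006, 0.006, -1.0]]
contact_force: [0.2, -0.4, 0.3]
gripper_width: 88.1
```

```bash
python3 - <<'E'
from h import *
s,im,d=shot('wrist','w15'); P=cloud('wrist',s,d); print(s['tcp_pos'],s['contact_force'])
z=P[:,:,2]; lid=(abs(z-145)<15)
p=P[lid]; a=np.radians(YAW); yc=(p-CC)@np.array([-np.sin(a),np.cos(a),0]); xc=(p-CC)@np.array([np.cos(a),np.sin(a),0])
k=(abs(xc)<115)&(yc>-98)&(yc<98)
A=np.c_[yc[k]-100,np.ones(k.sum())]; r=np.linalg.lstsq(A,p[k,2],rcond=None)[0]; print('slope per y (=-theta)',r, k.sum())
hsv=cv2.cvtColor(im,cv2.COLOR_RGB2HSV); m=cv2.inRange(hsv,(5,150,100),(18,255,255))
q=P[(m>0)&~np.isnan(z)]; print('tab top z',np.median(q[:,2]))
shot('scene','s15'); s,im,d=load('scene')
cv2.imwrite('pics/s15c.png',cv2.cvtColor(cv2.resize(im[80:280,230:450],None,fx=2.7,fy=2.7),cv2.COLOR_RGB2BGR))
E
```

```text
[521.99736788  61.6637959  212.57846752] [ 0.23351243 -0.38029934  0.26112668]
slope per y (=-theta) [2.98653152e-03 1.42719494e+02] 55565
tab top z 121.87241240510562
```

View pics/s15c.png

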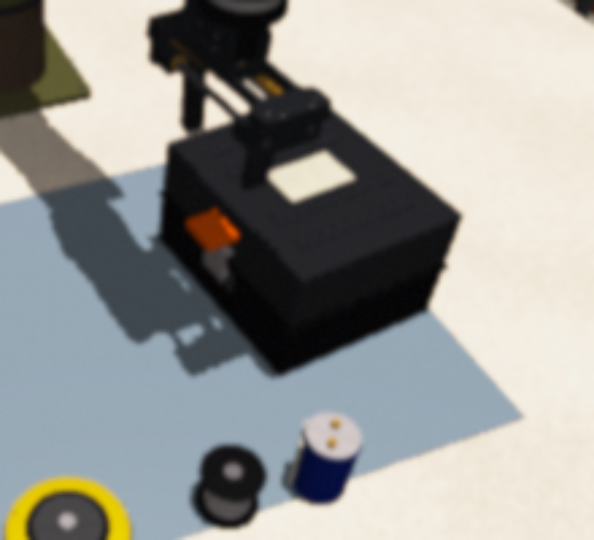

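The lid plane is at 142.7 with slope ≈ 0, and the tab top is at 121.9, the same as the original shut reading. So it snapped shut (ajar would be about 13 mm higher). I'll rise a little further and hand in.

{"method": "send_rows", "body": {
  "moves": "0 0 -5 0 0 0 1;0 0 -8 0 0 0 1;0 0 -8 0 0 0 1;0 0 -8 0 0 0 1;0 0 -8 0 0 0 1"
}}

```text
time: 40.22
tcp_pos: [519.3, 61.9, 288.8]
eef_rot: [[0.993, 0.118, -0.001], [0.118, -0.993, -0.006], [-0.002, 0.006, -1.0]]
contact_force: [0.4, -0.5, -0.6]
gripper_width: 87.9
```

```bash
python3 - <<'E'
from h import *
s,im,d=shot('top','t16'); s2,im2,d2=shot('wrist'); P=cloud('wrist',s2,d2)
hsv=cv2.cvtColor(im2,cv2.COLOR_RGB2HSV); m=cv2.inRange(hsv,(5,150,100),(18,255,255))
print('tab z',np.nanmedian(P[m>0][:,2]),s2['joint_velocities'].round(3),s2['contact_force'])
print(env.hand_in())
E
```

```text
tab z 121.79218108575736 [-0.001 -0.004  0.002 -0.006  0.     0.002  0.   ] [-0.24004037  0.76592572 -0.48332012]
the job is handed in; nothing more can be done
None
```

I packed the cups and shut the case, and handed the job in at about 40 s of the 210 s allowed. The hand-in gave no verdict.

**What I did:**
- I opened the lid by its tab until it rested on its stop.
- I stacked the three full-size cups (blue, green, blue) in the foam pocket. The two small green cups are decoys, so I left them.
- I lowered the lid by its tab and pushed down through the grip. I did not press separately on the lid's top.

**What the last checks showed:**
- **Stack:** before closing, the rims measured 55.7, 74.8 and 93.7 mm, about 19 mm apart. By the wrist camera all three were within about 3 mm of the pocket centre.
- **Lid:** the final tab height was 121.8 mm, against 121.9 mm when first shut. The lid's slope was about 0, so I take it as snapped; ajar it would sit about 13 mm higher.
- **Robot:** it was clear, with wrist force under 1 N.

**What disagreed or wasn't checked:**
- The top camera put the stack's centre about 4 mm lower in y than the wrist camera. I went by the wrist camera, which matched where the tool had released the cups.
- The stack could not be seen once the lid was shut.
- I did not re-measure the transformer, solder spool, capacitor and screwdriver at the end. The arm stayed clear of all four.

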